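Warm up the bearings on the bench hot plate

TASK

First clear the bench hot plate: lift the wax pot off by its handle and stand it wholly on the white rest tile. Then lay all the bearings from the cork mat flat and wholly on the heating plate, not on one another, and set the heat selector to the three-dot mark. When all that is done, switch the plate on last: push the power knob in, turn it past its safety stop to the solid-bar mark and let it spring out; keep the pot upright and leave the spacer tube and the shaft where they are.

Things in the scene. Friction and masses are not known exactly. Their poses are not given: they have to be found in the camera images.
- heater: bench hot plate: grey steel case 210 (its x) x 300 (its y) x 75 high, fixed; origin under its centre, x away from the robot at yaw 0, z up. Left part (+y): dark heating plate. Right part (-y): aluminium control strip with two black knobs on vertical axes, the larger power knob nearer the robot (x -55, y -100), the heat selector farther (x +52, y -100).
- plate_mid (a point): middle of the heating plate's top face, 85 above the bench; axes as the heater's. The plate measures 190 (x) x 180 (y); a raised steel rim 5 wide and 5 high runs round it, outside that size
- power_grip (a point): on the power knob's axis, in the middle of its bar grip. The knob: skirt 50 across and 10 thick, on it a bar 46 long, 14 wide, 24 high (skirt top is 14 below this point, bar top 10 above it). Its white pointer line is along the bar; when off it points to the heater's -x, towards an open-ring mark. The point sinks and turns with the knob (its -x axis is the pointer).
- power_knob (a joint): angle of the power knob, rad, growing clockwise seen from above: 0 off (open-ring mark), 1.4 on (solid-bar mark), end stop 1.45. Unless it is pushed in, a safety stop blocks it at about 0.25. It stays where it is turned to (light friction, 0.03 N m); past 0.9 it springs out again when let go.
- power_press (a joint): how far the power knob is pushed in, m: 0 out, 0.007 fully in. Spring: about 2.4 N at the start, 8 N fully in. It must be in 5 mm or more while it is turned from 0.2 to 0.9.
- heat_grip (a point): on the heat selector's axis, in the middle of its bar grip. The knob: skirt 42 across and 10 thick, bar 38 long, 12 wide, 24 high (skirt top is 14 below this point, bar top 10 above). White pointer line along the bar; the point turns with the knob (its -x axis is the pointer). It does not push in.
- heat_knob (a joint): angle of the heat selector, rad, growing clockwise seen from above. Five clicks, marked by small dark marks in line with the pointer: 0 (pointing to the heater's -x, open-ring mark), 0.6 (one dot), 1.2 (two dots), 1.8 (three dots), 2.4 (four dots). It snaps into the nearest click when let go; about 0.06 N m takes it over a click.
- wax_pot: lidded aluminium wax pot, 100 across (104 at the lid, 115 over the handle's feet), 92 high to the lid, 149 to the top of its fixed arched handle; 0.4 to 0.75 kg; origin at the centre of its underside, z up. It starts on the heating plate.
- pot_grip (a point): middle of the pot's wooden handle bar, 18 thick, 74 long along the pot's y, 140 above the pot's underside, straight above its centre of mass; 39 free below the bar
- rest_tile: white ceramic rest tile, 170 x 170 x 12 thick, lying on the bench to one side of the hot plate (left or right); origin at the centre of its underside; it does not move
- cork_mat: cork mat, 200 (its x) x 180 (its y) x 4 thick, on the bench on the other side, on which the bearings wait; origin at the centre of its underside; it does not move
- bearing1: steel ball bearing, 47 outside, 20 bore, 14 thick, lying flat on the cork mat; origin at the centre of its underside, z up; absent in some runs (None)
- bearing2: steel ball bearing, 42 outside, 20 bore, 12 thick, lying flat on the cork mat; origin at the centre of its underside, z up; absent in some runs (None)
- bearing3: steel ball bearing, 40 outside, 17 bore, 12 thick, lying flat on the cork mat; origin at the centre of its underside, z up; absent in some runs (None)
- bearing4: steel ball bearing, 35 outside, 15 bore, 11 thick, lying flat on the cork mat; origin at the centre of its underside, z up; absent in some runs (None)
- bearing5: steel ball bearing, 32 outside, 12 bore, 10 thick, lying flat on the cork mat; origin at the centre of its underside, z up; absent in some runs (None)
- spacer: a plain steel spacer tube, 28 outside, 28 high, standing on the cork mat among the bearings; taller and slimmer than any bearing; not part of the job
- shaft: a stepped steel shaft, 190 long, 25 thick, lying on two small wooden cradles in front of the hot plate; not part of the job

How it is judged:
By the outcome, as a careful person would: the job done as asked, in the order asked, and still so for the second after the job is handed in, with the robot touching nothing.
Of bearing1, bearing2, bearing3, bearing4, bearing5 only 3 to 5 are there at a start; the rules pass over those that are not, and their reading is None.
At some moment in a run one of bearing1, bearing2, bearing3, bearing4, bearing5, wax_pot may be knocked a few centimetres aside while the robot is not near it.
It also fails if it takes over 210 s, if anything falls off the work surface, if the arm or the gripper's body presses on something with over 40 N, if the wrist force passes 120 N, or if a joint passes its speed limit or range.

ROBOT

A 6-joint arm with a two-finger parallel gripper is mounted at the origin on the work surface. World frame = base frame: x ahead of the robot, y to its left, z up, the work surface at z = 0. Lengths are in m, angles in rad, forces in N, time in s.
With the tool pointing down it reaches from about 0.25 to 0.775 m from the base axis. Payload 8.9 kg.
Tool frame: the origin (TCP) lies between the finger pads; the fingertips stand 14 mm ahead of it and the grasp point (between the pads) lies 5 mm behind it (arm.finger_overhang is the distance from the TCP to the fingertips, in m); z points along the fingers, y is the line along which they close (so a half turn about z gives the same grasp; the last joint's range is limited). The gripper opens to 85 mm and grips with 20 to 120 N. Pads are 22 mm wide; open, the fingers measure 114 mm over their backs; the gripper's body (76 mm by 85 mm) begins 54 mm behind the grasp point. The pads swing forward as they close: fully open they stand 13 mm farther back than shut.
Start: joints at [-0.139, 0.291, -0.153, 1.127, 0, 1.431], TCP at [0.525, 0, 0.245] pointing down, gripper open.
Joint ranges: [-2.52, 2.52], [-0.91, 1.74], [-1.3, 1.37], [-1.96, 2.02], [-1.52, 1.47], [-3.14, 3.14]. Speed limits (rad/s): [2.22, 2.22, 2.79, 3.14, 3.14, 3.14].

INTERFACE

Orientations are given as a unit quaternion [x, y, z, w].
In Python, from rig import arm, camera, order gives the robot as it stands.
- The arm moves only by the tool send_rows, never from a script. Its argument "increments" is a list of rows, each a list of 3 entries, a list of its own where there are three numbers: the turn, a rotation vector about the tool's x, y, z as a fraction of full scale, then the shift along the tool's x, y, z as a fraction of full scale, then the gripper's target within -1 to 1 (fully open at 1, half-way at 0, shut at -1). In form: [[[ax, ay, az], [tx, ty, tz], fingers], ...]. A call has 1 to 8 rows; each row is the pose to reach, as a shift and turn from the pose commanded when the call began, along the tool's axes at that moment; what a row does not reach only later rows make up. Full scale, the value 1, is 0.08 m for a shift and 90 degrees for a turn. A row lasts 1/8 s, in which the tool goes at most 62.5 mm and 10.7 degrees, less where a joint would pass 70% of its speed; a pose out of reach is approached as far as the arm can. A call with a number of a shift or a turn outside -1 to 1 is refused whole. A call with a gripper value outside its range is refused whole. The fingers move at their own pace and stop on an object; the grip force is fixed at half the most. Time passes only in rows, so rows that repeat a pose let the fingers close. It gives the time, the measured TCP pose, the force, the opening and the grip force at its end, in the units of the state.
- arm.sense(): the state, without advancing time (a new reading comes with each control period).
- camera(name): name is "scene" or "side" or "wrist"; returns a dict with "color" (420x560x3 uint8, red, green, blue), "fovy" (degrees; the focal length in pixels is half the picture's height over the tangent of half this angle, whatever the lens; pixels are square), "cx", "cy" (the principal point, pixels), "position" and "rotation" of the camera in the world. Camera axes: x right, y down, z forward; pixel columns grow to the right and rows downward; lengths in m; the calibration is good to about 2 mm. The wrist camera is an equidistant fisheye: a pixel r from the principal point sees the ray r / f radians off the axis. A picture is of the moment at which its call begins. There is no depth.
- order.close_job(): hands the job in; it is judged then, once.
The state is a dict: "time_s": time; "joints": joint angles; "qvel": joint speeds; "joint_efforts": joint torques, N m; "tcp_pos": TCP position; "tcp_rot": TCP orientation; "contact_force": force on the tool from outside, world axes, zero at the start; "moment": the same for the moment, N m; "finger_gap": finger opening in m; "grasp_force": force on a finger pad.
Only numpy, scipy, OpenCV 4.12 (cv2) and the standard library are available. Lean on these libraries where they do the work, as an engineer would, in place of code of your own. Each camera call takes 0.05 s, during which the arm holds its last target. There are 200 camera calls.

## Working session

There is one attempt and no reset: what is moved stays moved. The work goes in short steps, Python scripts to look and compute and a tool call to move; the robot and the scene stay as the last step left them, time stands still between calls to the robot, and variables do not carry over. Pictures are saved under pics/ and viewed, at most 14 in all, crops included, and the job is handed in when it is done.

Besides the shell and the picture viewer there is one more tool, called after "Emit:" in YAML: its name, and indented under it one key for each argument. send_rows: Moves the arm, as the interface text tells. Its arguments: {"type":"object","properties":{"increments":{"type":"array","items":{"type":"array"}}},"required":["increments"]}

```bash
ls; mkdir -p pics; cat > h.py <<'E'
import numpy as np, cv2, json
from rig import arm, camera, order
from scipy.spatial.transform import Rotation as R
def snap(n,fn=None):
    c=camera(n)
    if fn: cv2.imwrite('pics/'+fn,c['color'][:,:,::-1])
    return c
E
python3 - <<'E'
from h import *
for n in ("scene","side"):
    c=snap(n,n+"0.png"); print(n,c['fovy'],c['cx'],c['cy'],c['position'],np.round(c['rotation'],4).tolist())
    np.save(n+'.npy',{k:c[k] for k in c},allow_pickle=True)
s=arm.sense();print(s)
E
```

```text
pics
scene 42.16370732616894 273.2383803169662 210.60536948662556 [ 1.36527926 -0.34120484  1.42167618] [0.8019, 0.5173, -0.1685, -0.247]
side 49.02464842388281 272.2859460772879 210.07127324885238 [0.48015769 0.94652066 0.65051023] [-0.0276, 0.8529, -0.5213, 0.0084]
{'time_s': 0.1, 'joints': array([-1.39285523e-01,  2.91223433e-01, -1.54055000e-01,  1.12669319e+00,
       -1.56763853e-05,  1.43153651e+00]), 'qvel': array([ 0.00056582, -0.00200901,  0.00254002,  0.00074187, -0.00038705,
        0.00085573]), 'joint_efforts': array([ 6.19868915e-04, -5.37977386e+01,  3.31919432e+01,  9.26249544e-03,
       -2.26563770e-04,  3.33016703e-05]), 'tcp_pos': array([5.24622573e-01, 5.94300036e-05, 2.44788437e-01]), 'tcp_rot': array([ 7.07115743e-01,  7.07097575e-01, -3.60080454e-04, -4.64473306e-04]), 'contact_force': array([-0.17577182, -0.17107337, -0.86437418]), 'moment': array([-0.0661159 ,  0.01865056, -0.06578867]), 'grasp_force': 0.0, 'finger_gap': 0.08534862648531025}
```

View pics/scene0.png

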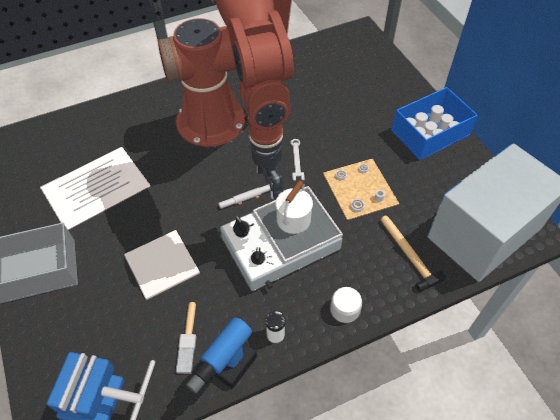

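View pics/side0.png

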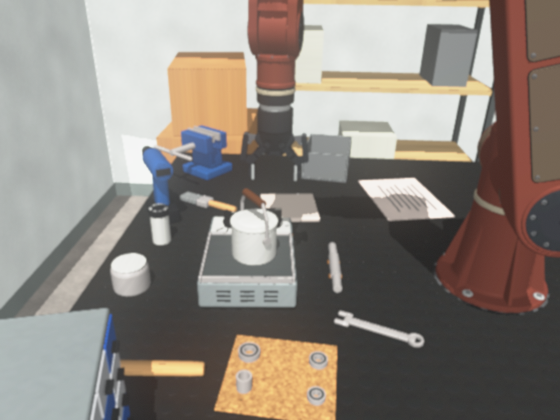

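The scene shows the robot at the top and the heater at about (282,235). The tile is at (161,264), to the robot's right. The mat is at (361,188), on the left, with three bearings and the spacer at about (380,195). I'll take enlarged crops to measure from.

```bash
cat >> h.py <<'E'
def Rot(c):
    r=np.array(c['rotation'],float)
    return r if r.shape==(3,3) else R.from_quat(r).as_matrix()
def pix2z(c,uv,z,fish=False):
    f=210/np.tan(np.radians(c['fovy'])/2); out=[]
    for u,v in np.atleast_2d(uv):
        a=np.array([u-c['cx'],v-c['cy']])/f
        if fish:
            t=np.linalg.norm(a); d=np.r_[a/t*np.sin(t),np.cos(t)]
        else: d=np.r_[a,1]
        d=Rot(c)@d; p=np.array(c['position']); out.append(p+d*(z-p[2])/d[2])
    return np.array(out)
def proj(c,P,fish=False):
    f=210/np.tan(np.radians(c['fovy'])/2)
    q=(np.atleast_2d(P)-c['position'])@Rot(c)
    if fish:
        n=np.linalg.norm(q[:,:2],axis=1); t=np.arctan2(n,q[:,2]); xy=q[:,:2]/n[:,None]*t[:,None]
    else: xy=q[:,:2]/q[:,2:]
    return xy*f+[c['cx'],c['cy']]
def load(n): return np.load(n+'.npy',allow_pickle=True).item()
E
python3 - <<'E'
from h import *
c=load('scene')
a=c['color'][150:290,120:260][:,:,::-1]; b=c['color'][150:290,210:405][:,:,::-1]
cv2.imwrite('pics/c1.png',cv2.resize(b,None,fx=4,fy=4,interpolation=cv2.INTER_CUBIC))
# tile corners by colour? white threshold
g=c['color'].astype(int)
for (n,uv,z) in (("tile",[161,264],.012),("mat",[361,188],.004)): print(n,pix2z(c,uv,z))
w=c
print(proj(c,[.525,0,.245]))
# corner of mat via hsv
hsv=cv2.cvtColor(c['color'],cv2.COLOR_RGB2HSV)
m=((hsv[...,0]>8)&(hsv[...,0]<25)&(hsv[...,1]>80)&(hsv[...,2]>120)).astype(np.uint8); m[:, :318]=0;m[:,402:]=0;m[:155]=0;m[220:]=0
print('mat',cv2.minAreaRect(np.argwhere(m)[:,::-1].astype(np.float32)), [p.round(4).tolist() for p in pix2z(c,cv2.approxPolyDP(cv2.convexHull(np.argwhere(m)[:,::-1].astype(np.int32)),4,True)[:,0],.004)])
m=((g.min(2)>150)).astype(np.uint8); m[:, :115]=0;m[:,205:]=0;m[:228]=0;m[300:]=0
q=cv2.approxPolyDP(cv2.convexHull(np.argwhere(m)[:,::-1].astype(np.int32)),4,True)[:,0]
print('tile',q.tolist(),pix2z(c,q,.012).round(4).tolist())
E
```

```text
tile [[ 0.49998065 -0.34105712  0.012     ]]
mat [[0.49532174 0.33765604 0.004     ]]
[[268.04528254 183.77558933]]
mat ((362.9063415527344, 192.1935272216797), (72.49424743652344, 54.29185485839844), 62.7004280090332) [[0.6393, 0.3601, 0.004], [0.5834, 0.2383, 0.004], [0.3842, 0.2559, 0.004], [0.4048, 0.4348, 0.004], [0.5902, 0.4191, 0.004]]
tile [[199, 272], [146, 298], [125, 254], [175, 230]] [[0.5721, -0.2475, 0.012], [0.5883, -0.4132, 0.012], [0.4221, -0.4293, 0.012], [0.403, -0.2657, 0.012]]
```

View pics/c1.png

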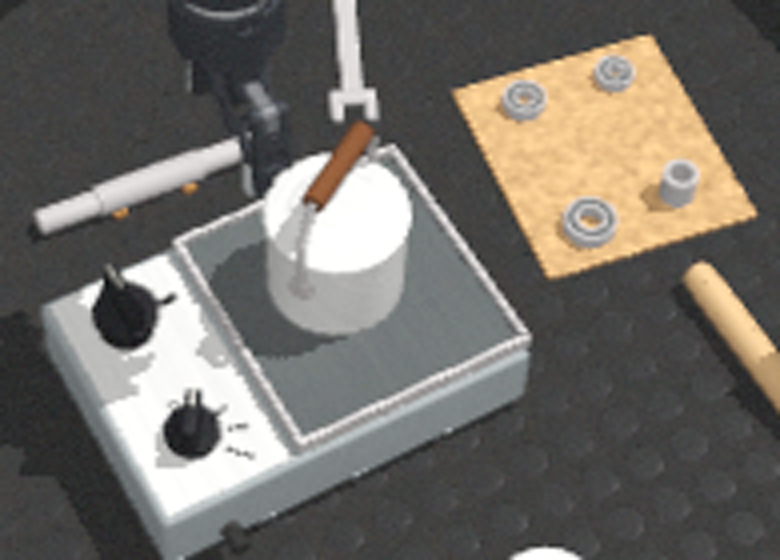

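```bash
python3 - <<'E'
from h import *
c=load('scene')
def cr(l,z): 
    return pix2z(c,np.array(l)/4+[210,150],z).round(4)
P=cr([[176,240],[390,150],[530,338],[300,448]],.09); print('rim',P.tolist(),P.mean(0), [np.linalg.norm(P[i]-P[i-1]).round(4) for i in range(4)])
print('yaw',[np.degrees(np.arctan2(*(P[a]-P[b])[1::-1])) for a,b in((3,0),(2,1))],[np.degrees(np.arctan2(*(P[b]-P[a])[:2])) for a,b in((0,1),(3,2))])
H=cr([[370,128],[313,205]],.23);print('handle ends',H.tolist(),H.mean(0),np.linalg.norm(H[0]-H[1]))
print('pot lid c',cr([[338,212]],.177))
print('bearings',cr([[525,99],[614,72],[590,220]],.014).tolist(),'spacer top',cr([[681,171]],.032))
print('shaft',cr([[40,222],[240,152]],.03))
s=load('side')
E
```

```text
rim [[0.487, -0.0328, 0.09], [0.4781, 0.149, 0.09], [0.6728, 0.1656, 0.09], [0.6862, -0.0231, 0.09]] [0.581025 0.064675 0.09    ] [np.float64(0.1994), np.float64(0.182), np.float64(0.1954), np.float64(0.1892)]
yaw [np.float64(2.787803256735025), np.float64(4.87321699606952)] [np.float64(-2.8026713834089967), np.float64(-4.061880205005508)]
handle ends [[0.5485, 0.0933, 0.23], [0.5914, 0.0299, 0.23]] [0.56995 0.0616  0.23   ] 0.07655044088703869
pot lid c [[0.5698 0.0598 0.177 ]]
bearings [[0.4266, 0.3009, 0.014], [0.4322, 0.3812, 0.014], [0.5558, 0.2898, 0.014]] spacer top [[0.5544 0.3702 0.032 ]]
shaft [[ 0.387  -0.1092  0.03  ]
 [ 0.3897  0.0612  0.03  ]]
```

The rim measures 0.199 × 0.190, close to the expected 0.200 × 0.190. The handle length is 0.077 against 0.074 and the pot centre agrees with the lid, so the measurements hold. Moving over the pot.

Emit:
send_rows:
  increments:
    - [[0,0,0],[0,0,-0.3],1]
    - [[0,0,0],[0,0,-0.5],1]
    - [[0,0,-0.1],[0.2,0.15,-0.5],1]
    - [[0,0,-0.2],[0.4,0.3,-0.5],1]
    - [[0,0,-0.3],[0.6,0.45,-0.5],1]
    - [[0,0,-0.38],[0.77,0.57,-0.5],1]
    - [[0,0,-0.38],[0.77,0.57,-0.5],1]
    - [[0,0,-0.38],[0.77,0.57,-0.5],1]

```text
time_s: 1.1
tcp_pos: [0.5702, 0.0613, 0.285]
tcp_rot: [0.469, 0.883, -0.0, -0.0]
contact_force: [1.0, 0.4, 0.8]
finger_gap: 0.0854
grasp_force: 0.0
```

```bash
cat >> h.py <<'E'
def st():
    s=arm.sense(); M=R.from_quat(s['tcp_rot']).as_matrix()
    print('t',s['time_s'],'tcp',s['tcp_pos'].round(4),'yaw_y',np.degrees(np.arctan2(M[1,1],M[0,1])).round(2),'tilt',np.degrees(np.arccos(-M[2,2])).round(2),'j6',s['joints'][5].round(2),'gap',round(s['finger_gap'],4),'F',s['contact_force'].round(2),'g',s['grasp_force'])
    return s,M
def go(pos,yaw=None):
    "increments (units of full scale) from measured pose to pos / tool-y yaw deg, tool down"
    s,M=st(); d=M.T@(np.array(pos)-s['tcp_pos'])/.08
    T=M if yaw is None else np.array([[-np.sin(np.radians(yaw)),np.cos(np.radians(yaw)),0],[np.cos(np.radians(yaw)),np.sin(np.radians(yaw)),0],[0,0,-1]])
    print('turn',((R.from_matrix(M.T@T).as_rotvec())/(np.pi/2)).round(4),'shift',d.round(4))
E
python3 - <<'E'
from h import *
s,M=st()
c=snap('wrist','w1.png'); np.save('wrist.npy',c,allow_pickle=True); print(c['fovy'],c['cx'],c['cy'],c['position'])
print(proj(c,[[.5485,.0933,.234],[.5914,.0299,.234]],True))
E
```

```text
t 1.1 tcp [0.5702 0.0613 0.285 ] yaw_y 34.06 tilt 0.04 j6 0.96 gap 0.0854 F [1.02 0.44 0.81] g 0.0
65.70646984690485 277.4979373516701 211.06389314069816 [0.53112707 0.1206668  0.41379213]
[[276.10084017 176.91866496]
 [276.24452538 296.10341486]]
```

View pics/w1.png

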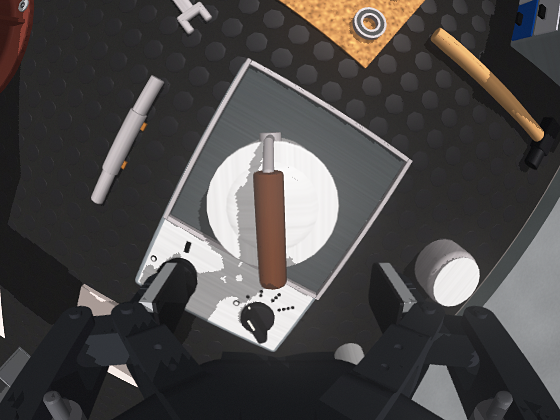

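The wrist view shows the handle bar from (267,173) to (273,288). The power knob is at about (178,275), the heat selector at (257,320) and the plate's rim corners are visible. I'll refine from this.

```bash
python3 - <<'E'
from h import *
c=load('wrist')
H=pix2z(c,[[268,172],[272.5,288]],.230,True); print(H.round(4),H.mean(0),np.linalg.norm(H[0]-H[1]),np.degrees(np.arctan2(*(H[0]-H[1])[1::-1])))
P=pix2z(c,[[249,60],[411,160],[318,298],[165,218]],.09,True); print('rim',P.round(4).tolist(),P.mean(0),[np.linalg.norm(P[i]-P[i-1]).round(4) for i in range(4)])
print('power skirt',pix2z(c,[[178,275]],.09,True),'heat',pix2z(c,[[257,320]],.09,True))
m=H.mean(0); go([m[0],m[1],.220],np.degrees(np.arctan2(*(H[0]-H[1])[1::-1]))-90)
cv2.imwrite('pics/w1k.png',cv2.resize(c['color'][200:360,120:320][:,:,::-1],None,fx=3.5,fy=3.5,interpolation=cv2.INTER_CUBIC))
E
```

```text
[[0.5434 0.0925 0.23  ]
 [0.5873 0.0316 0.23  ]] [0.56536953 0.06205411 0.23      ] 0.07498981077201054 125.78196213859731
rim [[0.4743, 0.1543, 0.09], [0.6691, 0.1682, 0.09], [0.6816, -0.0183, 0.09], [0.4868, -0.0327, 0.09]] [0.57792835 0.06787073 0.09      ] [np.float64(0.1875), np.float64(0.1953), np.float64(0.1868), np.float64(0.1953)]
power skirt [[ 0.5316945  -0.08569345  0.09      ]] heat [[ 0.63973127 -0.0842266   0.09      ]]
t 1.15 tcp [0.5702 0.0611 0.2852] yaw_y 34.06 tilt 0.03 j6 0.96 gap 0.0856 F [ 0.75 -0.7  -0.04] g 0.0
turn [-0.0004 -0.0001 -0.0191] shift [ 0.0432 -0.0429  0.8147]
```

View pics/w1k.png

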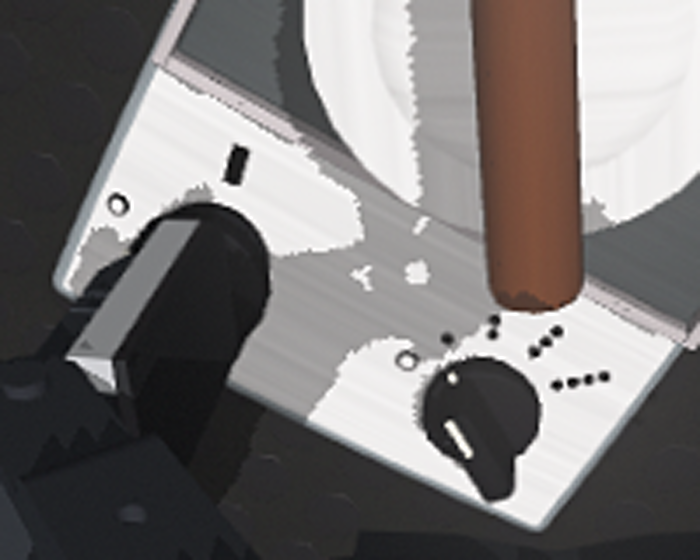

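The three-dot mark is at crop (547,342) and the heat selector sits at crop (480,410). Descending on the handle and gripping.

Emit:
send_rows:
  increments:
    - [[0,0,-0.017],[0.04,-0.04,0.15],1]
    - [[0,0,-0.017],[0.04,-0.04,0.35],1]
    - [[0,0,-0.017],[0.04,-0.04,0.55],1]
    - [[0,0,-0.017],[0.04,-0.04,0.7],1]
    - [[0,0,-0.017],[0.04,-0.04,0.81],1]
    - [[0,0,-0.017],[0.04,-0.04,0.81],1]
    - [[0,0,-0.017],[0.04,-0.04,0.81],-1]
    - [[0,0,-0.017],[0.04,-0.04,0.81],-1]

```text
time_s: 2.15
tcp_pos: [0.5664, 0.0625, 0.221]
tcp_rot: [0.456, 0.89, 0.0, 0.0]
contact_force: [-0.8, 0.5, 0.1]
finger_gap: 0.0517
grasp_force: 0.0
```

Emit:
send_rows:
  increments:
    - [[0,0,0],[0,0,0],-1]
    - [[0,0,0],[0,0,0],-1]
    - [[0,0,0],[0,0,0],-1]
    - [[0,0,0],[0,0,0],-1]
    - [[0,0,0],[0,0,-0.05],-1]
    - [[0,0,0],[0,0,-0.1],-1]
    - [[0,0,0],[0,0,-0.1],-1]

```text
time_s: 3.02
tcp_pos: [0.5663, 0.0625, 0.2285]
tcp_rot: [0.456, 0.89, 0.0, -0.0]
contact_force: [0.2, 1.0, -5.1]
finger_gap: 0.0159
grasp_force: 58.6
```

```bash
python3 - <<'E'
from h import *
go([.4964,-.3389,.3])
E
```

```text
t 3.025 tcp [0.5663 0.0625 0.2285] yaw_y 35.73 tilt 0.01 j6 0.93 gap 0.0159 F [ 0.24  1.03 -5.08] g 58.573665618896484
turn [0. 0. 0.] shift [-3.5632 -3.6395 -0.8941]
```

The pot is lifted, with about 5 N of weight on the wrist. Raising it and carrying it to the tile.

Emit:
send_rows:
  increments:
    - [[0,0,0],[0,0,-0.1],-1]
    - [[0,0,0],[0,0,-0.25],-1]
    - [[0,0,0],[0,0,-0.45],-1]
    - [[0,0,0],[0,0,-0.65],-1]
    - [[0,0,0],[0,0,-0.8],-1]
    - [[0,0,0],[0,0,-0.88],-1]
    - [[0,0,0],[0,0,-0.9],-1]
    - [[0,0,0],[0,0,-0.9],-1]

```text
time_s: 4.03
tcp_pos: [0.566, 0.0625, 0.3001]
tcp_rot: [0.456, 0.89, -0.0, -0.0]
contact_force: [-0.5, -0.6, -5.2]
finger_gap: 0.0159
grasp_force: 58.8
```

Emit:
send_rows:
  increments:
    - [[0,0,0],[-0.04,-0.04,0],-1]
    - [[0,0,0],[-0.12,-0.12,0],-1]
    - [[0,0,0],[-0.24,-0.24,0],-1]
    - [[0,0,0],[-0.37,-0.38,0],-1]
    - [[0,0,0],[-0.5,-0.51,0],-1]
    - [[0,0,0],[-0.63,-0.64,0],-1]
    - [[0,0,0],[-0.76,-0.77,0],-1]
    - [[0,0,0],[-0.89,-0.91,0],-1]

```text
time_s: 5.03
tcp_pos: [0.5485, -0.0389, 0.3005]
tcp_rot: [0.456, 0.89, 0.0, 0.0]
contact_force: [0.8, -0.5, -5.4]
finger_gap: 0.0161
grasp_force: 58.8
```

Emit:
send_rows:
  increments:
    - [[0,0,0],[-0.13,-0.13,0],-1]
    - [[0,0,0],[-0.26,-0.26,0],-1]
    - [[0,0,0],[-0.39,-0.39,0],-1]
    - [[0,0,0],[-0.52,-0.52,0],-1]
    - [[0,0,0],[-0.65,-0.65,0],-1]
    - [[0,0,0],[-0.78,-0.78,0],-1]
    - [[0,0,0],[-0.91,-0.91,0],-1]
    - [[0,0,0],[-1,-1,0],-1]

```text
time_s: 6.02
tcp_pos: [0.5302, -0.1505, 0.3005]
tcp_rot: [0.456, 0.89, -0.0, -0.0]
contact_force: [0.3, -0.3, -4.4]
finger_gap: 0.0163
grasp_force: 58.8
```

Emit:
send_rows:
  increments:
    - [[0,0,0],[-0.13,-0.13,0],-1]
    - [[0,0,0],[-0.26,-0.26,0],-1]
    - [[0,0,0],[-0.39,-0.39,0],-1]
    - [[0,0,0],[-0.52,-0.52,0],-1]
    - [[0,0,0],[-0.65,-0.65,0],-1]
    - [[0,0,0],[-0.78,-0.78,0],-1]
    - [[0,0,0],[-0.91,-0.91,0],-1]
    - [[0,0,0],[-1,-1,0],-1]

```text
time_s: 7.02
tcp_pos: [0.512, -0.2622, 0.3004]
tcp_rot: [0.456, 0.89, -0.0, -0.0]
contact_force: [0.1, -0.0, -4.7]
finger_gap: 0.0162
grasp_force: 58.8
```

Emit:
send_rows:
  increments:
    - [[0,0,0],[-0.12,-0.13,0],-1]
    - [[0,0,0],[-0.24,-0.26,0],-1]
    - [[0,0,0],[-0.36,-0.39,0],-1]
    - [[0,0,0],[-0.48,-0.52,0],-1]
    - [[0,0,0],[-0.57,-0.63,0],-1]
    - [[0,0,0],[-0.64,-0.7,0],-1]
    - [[0,0,0],[-0.67,-0.74,0],-1]
    - [[0,0,0],[-0.67,-0.74,0],-1]

```text
time_s: 8.02
tcp_pos: [0.4954, -0.3393, 0.3005]
tcp_rot: [0.456, 0.89, 0.0, -0.0]
contact_force: [0.1, -0.5, -4.8]
finger_gap: 0.0163
grasp_force: 58.8
```

```bash
python3 - <<'E'
from h import *
go([.4964,-.3389,.152])
c=snap('wrist','w2.png'); np.save('w2.npy',c,allow_pickle=True)
T=np.array([[.403,-.2657,.012],[.5721,-.2475,.012],[.5883,-.4132,.012],[.4221,-.4293,.012]])
print(proj(c,T,True))
E
```

```text
t 8.025 tcp [ 0.4954 -0.3393  0.3005] yaw_y 35.72 tilt 0.01 j6 0.23 gap 0.0163 F [ 0.06 -0.49 -4.78] g 58.76105546951294
turn [0. 0. 0.] shift [-0.0041  0.0131  1.8557]
[[251.51008872  86.0195955 ]
 [365.10814381 152.50751484]
 [299.89465142 254.7598798 ]
 [193.86863277 196.64305388]]
```

View pics/w2.png

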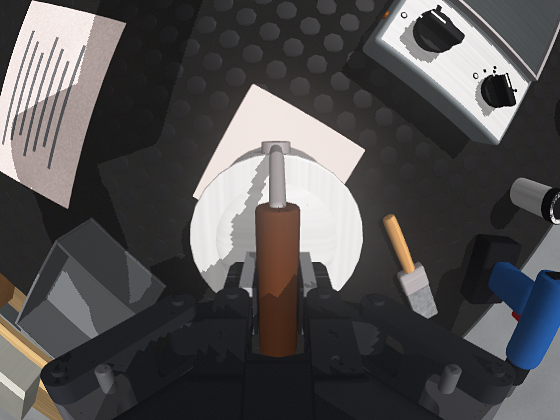

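The tile corners fall where predicted, at (251,86), (365,151) and (194,197), and the pot hangs upright. Lowering.

Emit:
send_rows:
  increments:
    - [[0,0,0],[0,0.01,0.05],-1]
    - [[0,0,0],[0,0.01,0.15],-1]
    - [[0,0,0],[0,0.01,0.3],-1]
    - [[0,0,0],[0,0.01,0.45],-1]
    - [[0,0,0],[0,0.01,0.6],-1]
    - [[0,0,0],[0,0.01,0.75],-1]
    - [[0,0,0],[0,0.01,0.9],-1]
    - [[0,0,0],[0,0.01,1],-1]

```text
time_s: 9.07
tcp_pos: [0.4959, -0.3387, 0.2196]
tcp_rot: [0.456, 0.89, 0.0, -0.0]
contact_force: [0.0, 0.1, -5.4]
finger_gap: 0.0161
grasp_force: 58.8
```

Emit:
send_rows:
  increments:
    - [[0,0,0],[0,0,0.15],-1]
    - [[0,0,0],[0,0,0.3],-1]
    - [[0,0,0],[0,0,0.45],-1]
    - [[0,0,0],[0,0,0.6],-1]
    - [[0,0,0],[0,0,0.7],-1]
    - [[0,0,0],[0,0,0.78],-1]
    - [[0,0,0],[0,0,0.83],-1]
    - [[0,0,0],[0,0,0.86],-1]

```text
time_s: 10.07
tcp_pos: [0.4961, -0.3388, 0.1517]
tcp_rot: [0.456, 0.89, -0.0, 0.0]
contact_force: [0.3, 0.4, -5.0]
finger_gap: 0.0161
grasp_force: 58.8
```

Emit:
send_rows:
  increments:
    - [[0,0,0],[0,0,0.01],-1]
    - [[0,0,0],[0,0,0.02],-1]
    - [[0,0,0],[0,0,0.03],-1]
    - [[0,0,0],[0,0,0.04],-1]
    - [[0,0,0],[0,0,0.04],-1]

```text
time_s: 10.7
tcp_pos: [0.4961, -0.3388, 0.1485]
tcp_rot: [0.456, 0.89, 0.0, -0.0]
contact_force: [0.3, -0.4, -4.4]
finger_gap: 0.016
grasp_force: 58.8
```

Emit:
send_rows:
  increments:
    - [[0,0,0],[0,0,0.008],-1]
    - [[0,0,0],[0,0,0.016],-1]
    - [[0,0,0],[0,0,0.016],-1]

```text
time_s: 11.08
tcp_pos: [0.4962, -0.3392, 0.1479]
tcp_rot: [0.456, 0.89, -0.0, 0.001]
contact_force: [-1.3, -1.1, 4.4]
finger_gap: 0.0161
grasp_force: 59.7
```

```bash
python3 -c "
from h import *
st()"
```

```text
t 11.075 tcp [ 0.4962 -0.3392  0.1479] yaw_y 35.72 tilt 0.07 j6 0.23 gap 0.0161 F [-1.3  -1.11  4.4 ] g 59.68094229698181
```

The pot is in contact with the tile, so I release it, retreat straight up and turn the tool back to yaw 0.

Emit:
send_rows:
  increments:
    - [[0,0,0],[0,0,-0.012],1]
    - [[0,0,0],[0,0,-0.012],1]
    - [[0,0,0],[0,0,-0.012],1]
    - [[0,0,0],[0,0,-0.012],1]
    - [[0,0,0],[0,0,-0.2],1]
    - [[0,0,0],[0,0,-0.45],1]
    - [[0,0,0],[0,0,-0.75],1]
    - [[0,0,0],[0,0,-1],1]

```text
time_s: 12.08
tcp_pos: [0.4963, -0.339, 0.2294]
tcp_rot: [0.456, 0.89, -0.0, 0.001]
contact_force: [0.5, -0.5, 0.4]
finger_gap: 0.0854
grasp_force: 0.0
```

Emit:
send_rows:
  increments:
    - [[0,0,0.1],[0,0,-0.2],1]
    - [[0,0,0.2],[0,0,-0.4],1]
    - [[0,0,0.3],[0,0,-0.6],1]
    - [[0,0,0.397],[0,0,-0.8],1]
    - [[0,0,0.397],[0,0,-0.8],1]

```text
time_s: 12.7
tcp_pos: [0.4966, -0.3393, 0.2932]
tcp_rot: [0.707, 0.707, 0.0, 0.002]
contact_force: [0.0, -0.6, 0.0]
finger_gap: 0.0855
grasp_force: 0.0
```

```bash
python3 - <<'E'
from h import *
go([.5,.29,.27],0)
c=snap('wrist','w3.png'); np.save('w3.npy',c,allow_pickle=True)
c=snap('scene','s3.png')
cv2.imwrite('pics/s3c.png',cv2.resize(c['color'][150:310,110:410][:,:,::-1],None,fx=2.6,fy=2.6,interpolation=cv2.INTER_CUBIC))
E
```

```text
t 12.7 tcp [ 0.4966 -0.3393  0.2932] yaw_y 0.06 tilt 0.18 j6 0.85 gap 0.0855 F [ 0.03 -0.63  0.02] g 0.0
turn [0.0015 0.0013 0.0007] shift [7.8663 0.0497 0.274 ]
```

View pics/s3c.png

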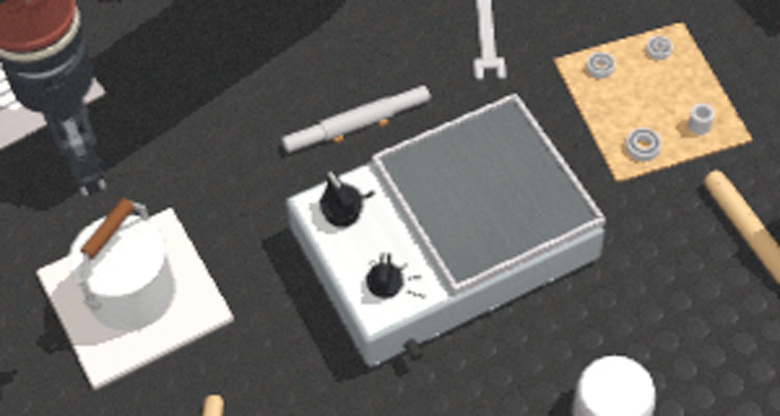

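The pot stands wholly on the tile, at crop (120,270). The plate is clear, and the three bearings and the spacer haven't moved. Moving to the mat.

Emit:
send_rows:
  increments:
    - [[0,0,0],[0.15,0,0],1]
    - [[0,0,0],[0.4,0,0],1]
    - [[0,0,0],[0.7,0,0],1]
    - [[0,0,0],[1,0,0],1]

```text
time_s: 13.3
tcp_pos: [0.496, -0.2565, 0.2913]
tcp_rot: [0.707, 0.707, 0.0, -0.0]
contact_force: [0.0, 0.4, 0.3]
finger_gap: 0.0854
grasp_force: 0.0
```

Emit:
send_rows:
  increments:
    - [[0,0,0],[0.33,0,0],1]
    - [[0,0,0],[0.67,0,0],1]
    - [[0,0,0],[1,0,0],1]

```text
time_s: 13.68
tcp_pos: [0.4958, -0.1765, 0.2914]
tcp_rot: [0.707, 0.707, 0.0, 0.0]
contact_force: [0.9, -0.5, 0.1]
finger_gap: 0.0853
grasp_force: 0.0
```

Emit:
send_rows:
  increments:
    - [[0,0,0],[0.33,0,0],1]
    - [[0,0,0],[0.67,0,0],1]
    - [[0,0,0],[1,0,0],1]

```text
time_s: 14.05
tcp_pos: [0.4956, -0.0966, 0.2914]
tcp_rot: [0.707, 0.707, 0.0, 0.0]
contact_force: [0.0, -0.5, -0.2]
finger_gap: 0.0856
grasp_force: 0.0
```

Emit:
send_rows:
  increments:
    - [[0,0,0],[0.33,0,0],1]
    - [[0,0,0],[0.67,0,0],1]
    - [[0,0,0],[1,0,0],1]

```text
time_s: 14.42
tcp_pos: [0.4954, -0.0167, 0.2914]
tcp_rot: [0.707, 0.707, 0.0, 0.0]
contact_force: [0.1, -0.5, -0.1]
finger_gap: 0.0855
grasp_force: 0.0
```

Emit:
send_rows:
  increments:
    - [[0,0,0],[0.33,0,0],1]
    - [[0,0,0],[0.67,0,0],1]
    - [[0,0,0],[1,0,0],1]

```text
time_s: 14.8
tcp_pos: [0.4952, 0.0632, 0.2914]
tcp_rot: [0.707, 0.707, 0.0, 0.0]
contact_force: [0.1, 0.5, -0.3]
finger_gap: 0.0854
grasp_force: 0.0
```

Emit:
send_rows:
  increments:
    - [[0,0,0],[0.33,0,0],1]
    - [[0,0,0],[0.67,0,0],1]
    - [[0,0,0],[1,0,0],1]

```text
time_s: 15.18
tcp_pos: [0.4951, 0.1431, 0.2914]
tcp_rot: [0.707, 0.707, 0.0, 0.0]
contact_force: [0.0, -0.2, 0.3]
finger_gap: 0.0855
grasp_force: 0.0
```

Emit:
send_rows:
  increments:
    - [[0,0,0],[0.33,0,0],1]
    - [[0,0,0],[0.67,0,0],1]
    - [[0,0,0],[1,0,0],1]

```text
time_s: 15.55
tcp_pos: [0.4949, 0.223, 0.2914]
tcp_rot: [0.707, 0.707, 0.0, 0.0]
contact_force: [0.5, -0.5, 0.3]
finger_gap: 0.0852
grasp_force: 0.0
```

Emit:
send_rows:
  increments:
    - [[0,0,0],[0.3,0,0.25],1]
    - [[0,0,0],[0.6,0,0.4],1]
    - [[0,0,0],[0.8,0,0.5],1]
    - [[0,0,0],[0.87,0,0.5],1]
    - [[0,0,0],[0.87,0,0.5],1]
    - [[0,0,0],[0.87,0,0.5],1]

```text
time_s: 16.3
tcp_pos: [0.4964, 0.2903, 0.2518]
tcp_rot: [0.707, 0.707, 0.0, 0.0]
contact_force: [-0.1, -0.1, 0.1]
finger_gap: 0.0856
grasp_force: 0.0
```

```bash
python3 - <<'E'
from h import *
st()
c=snap('wrist','w4.png'); np.save('w4.npy',c,allow_pickle=True)
print(proj(c,[[.4266,.3009,.014],[.4322,.3812,.014],[.5558,.2898,.014],[.5544,.3702,.032],[.5,.286,.014]],True).round(0))
E
```

```text
t 16.3 tcp [0.4964 0.2903 0.2518] yaw_y -0.03 tilt 0.05 j6 1.97 gap 0.0856 F [-0.07 -0.12  0.15] g 0.0
[[216. 173.]
 [219. 103.]
 [328. 182.]
 [331. 112.]
 [280. 185.]]
```

View pics/w4.png

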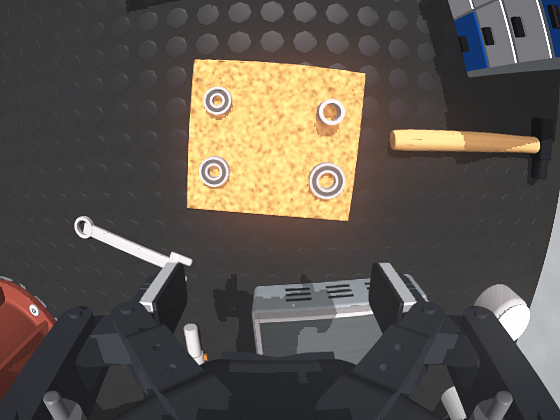

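Pixel centres are bearings (214.5,171.5), (217,100.5) and (327,180.5), and spacer (332,111). All are within 2 px of the scene-camera estimates.

```bash
python3 - <<'E'
from h import *
c=load('w4')
g=cv2.cvtColor(c['color'],cv2.COLOR_RGB2HSV)
for n,uv in (('a',(214.5,171.5)),('b',(217,100.5)),('c',(327,180.5))):
    e=pix2z(c,[uv,(uv[0]-16,uv[1]),(uv[0]+16,uv[1])],.015,True); print(n,e[0].round(4),'px mm',np.linalg.norm(e[1]-e[2])/32*1000)
    u,v=map(int,uv); p=g[v-26:v+27,u-26:u+27,1]<70; k,l,sx,ce=cv2.connectedComponentsWithStats(p.astype(np.uint8)); i=1+np.argmax(sx[1:,4]); print(sx[i],ce[i]+[u-26,v-26],pix2z(c,(sx[i][:2]+sx[i][2:4]/2-.5+[u-26,v-26]),.015,True).round(4))
P=pix2z(c,[327,180.5],.016,True)[0]; go([P[0],P[1],.0205])
E
```

```text
a [0.4247 0.3027 0.015 ] px mm 1.179504660229524
[ 11  11  30  31 635] [213.53858268 171.03779528] [[0.4236 0.3033 0.015 ]]
b [0.4296 0.3839 0.015 ] px mm 1.1434155077500756
[ 12  12  29  29 572] [216.96328671 100.16958042] [[0.4296 0.3845 0.015 ]]
c [0.5542 0.292  0.015 ] px mm 1.1703800598895626
[  8   8  37  37 872] [326.57568807 180.37385321] [[0.5542 0.2926 0.015 ]]
t 16.35 tcp [0.4964 0.2903 0.2517] yaw_y -0.04 tilt 0.04 j6 1.97 gap 0.0857 F [-0.16  1.01  0.16] g 0.0
turn [0. 0. 0.] shift [0.0243 0.718  2.891 ]
```

Emit:
send_rows:
  increments:
    - [[0,0,0],[0.01,0.2,0],0.5]
    - [[0,0,0],[0.02,0.5,0.1],0.5]
    - [[0,0,0],[0.02,0.73,0.3],0.5]
    - [[0,0,0],[0.02,0.73,0.65],0.5]
    - [[0,0,0],[0.02,0.73,0.95],0.5]

```text
time_s: 16.98
tcp_pos: [0.5548, 0.2917, 0.1744]
tcp_rot: [0.708, 0.707, -0.0, 0.0]
contact_force: [-0.0, -0.2, 0.1]
finger_gap: 0.0642
grasp_force: 0.0
```

Emit:
send_rows:
  increments:
    - [[0,0,0],[0,0,0.33],0.5]
    - [[0,0,0],[0,0,0.67],0.5]
    - [[0,0,0],[0,0,0.9],0.5]
    - [[0,0,0],[0,0,1],0.5]

```text
time_s: 17.48
tcp_pos: [0.5542, 0.2917, 0.0944]
tcp_rot: [0.707, 0.707, -0.001, -0.0]
contact_force: [0.3, 0.2, -0.6]
finger_gap: 0.064
grasp_force: 0.0
```

```bash
python3 - <<'E'
from h import *
go([.5545,.2915,.0205])
c=snap('side','sd5.png'); np.save('sd5.npy',c,allow_pickle=True)
cv2.imwrite('pics/sd5c.png',cv2.resize(c['color'][220:420,180:380][:,:,::-1],None,fx=3,fy=3,interpolation=cv2.INTER_CUBIC))
E
```

```text
t 17.475 tcp [0.5542 0.2917 0.0944] yaw_y -0.05 tilt 0.07 j6 1.94 gap 0.064 F [ 0.29  0.15 -0.62] g 0.0
turn [0. 0. 0.] shift [-0.0021  0.0045  0.9243]
```

View pics/sd5c.png

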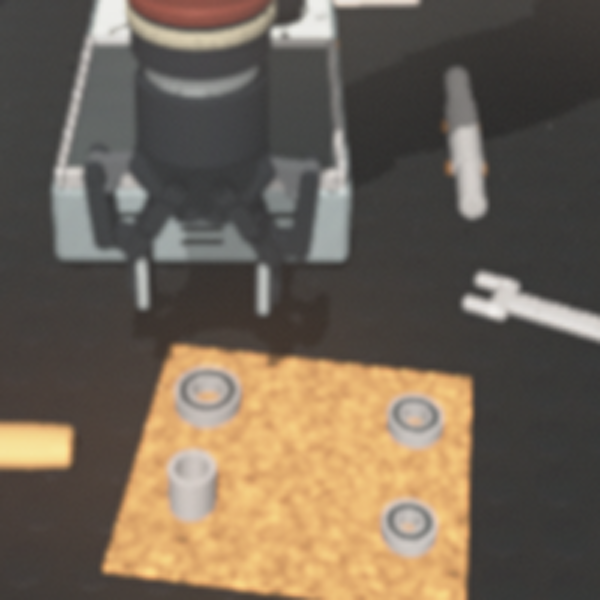

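The fingers are lined up above the largest bearing, at crop (207,397). Descending, gripping and lifting slightly.

Emit:
send_rows:
  increments:
    - [[0,0,0],[0,0,0.25],0.5]
    - [[0,0,0],[0,0,0.5],0.5]
    - [[0,0,0],[0,0,0.7],0.5]
    - [[0,0,0],[0,0,0.85],0.5]
    - [[0,0,0],[0,0,0.92],0.5]
    - [[0,0,0],[0,0,0.92],0.5]
    - [[0,0,0],[0,0,0.92],-1]
    - [[0,0,0],[0,0,0.92],-1]

```text
time_s: 18.52
tcp_pos: [0.555, 0.2926, 0.0228]
tcp_rot: [0.707, 0.707, 0.001, 0.0]
contact_force: [-2.5, -0.3, 6.0]
finger_gap: 0.0383
grasp_force: 59.4
```

Emit:
send_rows:
  increments:
    - [[0,0,0],[0,0,0],-1]
    - [[0,0,0],[0,0,0],-1]
    - [[0,0,0],[0,0,0],-1]

```text
time_s: 18.9
tcp_pos: [0.555, 0.2926, 0.0228]
tcp_rot: [0.707, 0.707, 0.001, 0.0]
contact_force: [-1.3, -0.3, 5.2]
finger_gap: 0.0387
grasp_force: 59.5
```

Emit:
send_rows:
  increments:
    - [[0,0,0],[0,0,-0.15],-1]
    - [[0,0,0],[0,0,-0.4],-1]
    - [[0,0,0],[0,0,-0.7],-1]
    - [[0,0,0],[0,0,-1],-1]
    - [[0,0,0],[0,0,-1],-1]

```text
time_s: 19.52
tcp_pos: [0.556, 0.293, 0.1042]
tcp_rot: [0.707, 0.707, 0.002, 0.001]
contact_force: [0.2, -0.1, -0.8]
finger_gap: 0.0386
grasp_force: 60.3
```

```bash
python3 - <<'E'
from h import *
go([.545,.1,.18])
E
```

```text
t 19.525 tcp [0.556  0.293  0.1042] yaw_y -0.0 tilt 0.25 j6 1.94 gap 0.0386 F [ 0.16 -0.07 -0.82] g 60.302284955978394
turn [0. 0. 0.] shift [-2.4113 -0.1338 -0.9514]
```

The grip holds, with the gap steady at 38.6 mm (the handle also read about 2 mm small). Raising the bearing and carrying it over the plate.

Emit:
send_rows:
  increments:
    - [[0,0,0],[0,0,-0.2],-1]
    - [[0,0,0],[0,0,-0.5],-1]
    - [[0,0,0],[-0.1,0,-0.75],-1]
    - [[0,0,0],[-0.3,-0.07,-0.9],-1]
    - [[0,0,0],[-0.55,-0.1,-0.9],-1]
    - [[0,0,0],[-0.8,-0.14,-0.9],-1]

```text
time_s: 20.27
tcp_pos: [0.5425, 0.2266, 0.1729]
tcp_rot: [0.707, 0.707, -0.001, -0.0]
contact_force: [0.3, 0.3, -0.7]
finger_gap: 0.0386
grasp_force: 60.4
```

Emit:
send_rows:
  increments:
    - [[0,0,0],[-0.25,0,0],-1]
    - [[0,0,0],[-0.5,0,0],-1]
    - [[0,0,0],[-0.75,0,0],-1]
    - [[0,0,0],[-1,0,0],-1]

```text
time_s: 20.78
tcp_pos: [0.5433, 0.147, 0.1736]
tcp_rot: [0.707, 0.707, -0.0, 0.0]
contact_force: [0.5, -0.5, -0.1]
finger_gap: 0.0385
grasp_force: 60.4
```

Emit:
send_rows:
  increments:
    - [[0,0,0],[-0.25,0,0.1],-1]
    - [[0,0,0],[-0.45,0,0.3],-1]
    - [[0,0,0],[-0.55,0,0.5],-1]
    - [[0,0,0],[-0.55,0,0.7],-1]
    - [[0,0,0],[-0.55,0,0.8],-1]
    - [[0,0,0],[-0.55,0,0.8],-1]

```text
time_s: 21.52
tcp_pos: [0.5429, 0.1046, 0.109]
tcp_rot: [0.707, 0.707, -0.0, -0.0]
contact_force: [-0.3, 0.6, -0.9]
finger_gap: 0.039
grasp_force: 60.4
```

```bash
python3 - <<'E'
from h import *
go([.545,.105,.106])
c=snap('wrist','w6.png')
E
```

```text
t 21.525 tcp [0.5429 0.1046 0.109 ] yaw_y 0.03 tilt 0.06 j6 1.63 gap 0.039 F [-0.3   0.59 -0.9 ] g 60.3670871257782
turn [0. 0. 0.] shift [0.0046 0.0264 0.0378]
```

View pics/w6.png

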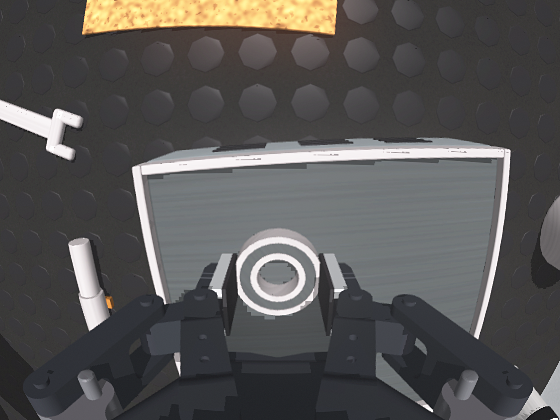

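The bearing is held level, centred at (278,272), well inside the rim. Lowering it to contact.

Emit:
send_rows:
  increments:
    - [[0,0,0],[0,0.02,0.02],-1]
    - [[0,0,0],[0,0.02,0.04],-1]
    - [[0,0,0],[0,0.02,0.05],-1]
    - [[0,0,0],[0,0.02,0.06],-1]
    - [[0,0,0],[0,0.02,0.06],-1]

```text
time_s: 22.2
tcp_pos: [0.5448, 0.1044, 0.1048]
tcp_rot: [0.707, 0.707, -0.0, -0.0]
contact_force: [0.0, 0.3, 0.4]
finger_gap: 0.0386
grasp_force: 60.4
```

Emit:
send_rows:
  increments:
    - [[0,0,0],[0,0,0.01],-1]
    - [[0,0,0],[0,0,0.02],-1]
    - [[0,0,0],[0,0,0.02],-1]

```text
time_s: 22.58
tcp_pos: [0.545, 0.1044, 0.1038]
tcp_rot: [0.707, 0.707, 0.0, 0.0]
contact_force: [-1.6, 0.1, 6.4]
finger_gap: 0.0385
grasp_force: 61.3
```

Contact is at z 0.1038, exactly 81 mm above the mat grip as expected. Releasing and going back to the mat.

Emit:
send_rows:
  increments:
    - [[0,0,0],[0,0,-0.01],0.5]
    - [[0,0,0],[0,0,-0.01],0.5]
    - [[0,0,0],[0,0,-0.01],0.5]
    - [[0,0,0],[0,0,-0.15],0.5]
    - [[0,0,0],[0,0,-0.4],0.5]
    - [[0,0,0],[0,0,-0.7],0.5]
    - [[0,0,0],[0,0,-1],0.5]

```text
time_s: 23.45
tcp_pos: [0.545, 0.1044, 0.1847]
tcp_rot: [0.707, 0.707, 0.0, 0.0]
contact_force: [0.8, 0.1, -0.1]
finger_gap: 0.064
grasp_force: 0.0
```

Emit:
send_rows:
  increments:
    - [[0,0,0],[0.25,-0.2,-0.1],0.5]
    - [[0,0,0],[0.5,-0.4,-0.2],0.5]
    - [[0,0,0],[0.75,-0.6,-0.3],0.5]
    - [[0,0,0],[1,-0.8,-0.3],0.5]

```text
time_s: 23.95
tcp_pos: [0.4809, 0.1851, 0.2087]
tcp_rot: [0.707, 0.707, 0.001, 0.0]
contact_force: [-0.6, 0.9, -0.7]
finger_gap: 0.0639
grasp_force: 0.0
```

Emit:
send_rows:
  increments:
    - [[0,0,0],[0.25,-0.2,0],0.5]
    - [[0,0,0],[0.5,-0.4,0],0.5]
    - [[0,0,0],[0.75,-0.6,0],0.5]
    - [[0,0,0],[1,-0.7,0],0.5]
    - [[0,0,0],[1,-0.7,0],0.5]
    - [[0,0,0],[1,-0.7,0],0.5]

```text
time_s: 24.7
tcp_pos: [0.4252, 0.2641, 0.2076]
tcp_rot: [0.707, 0.707, 0.0, 0.0]
contact_force: [-0.4, 0.6, -0.5]
finger_gap: 0.0642
grasp_force: 0.0
```

```bash
cat >> h.py <<'E'
def blobs(c,pts,fish,z=.015,w=26):
    g=cv2.cvtColor(c['color'],cv2.COLOR_RGB2HSV)
    for q in pts:
        u,v=np.round(proj(c,[*q,z],fish)[0]).astype(int)
        p=(g[v-w:v+w+1,u-w:u+w+1,1]<70).astype(np.uint8); k,l,sx,ce=cv2.connectedComponentsWithStats(p)
        if k<2: print(q,'none'); continue
        i=1+np.argmax(sx[1:,4]); uv=sx[i][:2]+sx[i][2:4]/2-.5+[u-w,v-w]
        print(q,(u,v),sx[i],uv,pix2z(c,uv,z,fish)[0].round(4))
E
python3 - <<'E'
from h import *
go([.425,.3025,.0235])
c=snap('wrist','w7.png'); np.save('w7.npy',c,allow_pickle=True)
blobs(c,[(.425,.3025),(.43,.383)],True,w=32)
E
```

```text
t 24.7 tcp [0.4252 0.2641 0.2076] yaw_y 0.01 tilt 0.03 j6 1.98 gap 0.0642 F [-0.43  0.64 -0.47] g 0.0
turn [0. 0. 0.] shift [ 0.4801 -0.0031  2.3013]
(0.425, 0.3025) (np.int64(277), np.int64(152)) [ 12  14  36  36 829] [274.5 151.5] [0.4229 0.3032 0.015 ]
(0.43, 0.383) (np.int64(282), np.int64(71)) [ 15  16  33  32 747] [281.   70.5] [0.4292 0.3837 0.015 ]
```

Emit:
send_rows:
  increments:
    - [[0,0,0],[0.2,-0.02,0.1],0.35]
    - [[0,0,0],[0.49,-0.02,0.35],0.35]
    - [[0,0,0],[0.49,-0.02,0.7],0.35]
    - [[0,0,0],[0.49,-0.02,1],0.35]

```text
time_s: 25.25
tcp_pos: [0.423, 0.3041, 0.1257]
tcp_rot: [0.707, 0.707, -0.0, -0.0]
contact_force: [0.4, 0.2, -0.8]
finger_gap: 0.0579
grasp_force: 0.0
```

Emit:
send_rows:
  increments:
    - [[0,0,0],[0,0,0.33],0.35]
    - [[0,0,0],[0,0,0.6],0.35]
    - [[0,0,0],[0,0,0.8],0.35]
    - [[0,0,0],[0,0,0.9],0.35]

```text
time_s: 25.75
tcp_pos: [0.4228, 0.3036, 0.054]
tcp_rot: [0.707, 0.707, -0.001, -0.0]
contact_force: [-0.6, 0.1, 0.3]
finger_gap: 0.0577
grasp_force: 0.0
```

Emit:
send_rows:
  increments:
    - [[0,0,0],[0,0,0.15],0.35]
    - [[0,0,0],[0,0,0.28],0.35]
    - [[0,0,0],[0,0,0.37],0.35]
    - [[0,0,0],[0,0,0.4],0.35]
    - [[0,0,0],[0,0,0.4],-1]
    - [[0,0,0],[0,0,0.4],-1]
    - [[0,0,0],[0,0,0.4],-1]
    - [[0,0,0],[0,0,0.4],-1]

```text
time_s: 26.75
tcp_pos: [0.4235, 0.3037, 0.0239]
tcp_rot: [0.707, 0.707, 0.0, 0.0]
contact_force: [-1.3, -0.6, 6.1]
finger_gap: 0.0316
grasp_force: 59.0
```

Emit:
send_rows:
  increments:
    - [[0,0,0],[0,0,0],-1]
    - [[0,0,0],[0,0,-0.15],-1]
    - [[0,0,0],[0,0,-0.4],-1]
    - [[0,0,0],[0,0,-0.7],-1]
    - [[0,0,0],[0,0,-1],-1]
    - [[0,0,0],[0,0,-1],-1]

```text
time_s: 27.5
tcp_pos: [0.4247, 0.3044, 0.1056]
tcp_rot: [0.707, 0.707, 0.002, 0.001]
contact_force: [-0.5, 0.2, 0.0]
finger_gap: 0.0309
grasp_force: 59.4
```

```bash
python3 - <<'E'
from h import *
go([.62,.105,.18])
E
```

```text
t 27.5 tcp [0.4247 0.3044 0.1056] yaw_y 0.0 tilt 0.24 j6 2.05 gap 0.0309 F [-0.47  0.21  0.03] g 59.43354606628418
turn [0. 0. 0.] shift [-2.4907  2.4445 -0.9262]
```

Emit:
send_rows:
  increments:
    - [[0,0,0],[0,0,-0.25],-1]
    - [[0,0,0],[0,0.05,-0.6],-1]
    - [[0,0,0],[0,0.2,-0.85],-1]
    - [[0,0,0],[-0.15,0.4,-0.9],-1]
    - [[0,0,0],[-0.4,0.65,-0.9],-1]
    - [[0,0,0],[-0.65,0.9,-0.9],-1]

```text
time_s: 28.25
tcp_pos: [0.4957, 0.2501, 0.174]
tcp_rot: [0.707, 0.707, -0.001, -0.0]
contact_force: [0.8, 0.2, -1.1]
finger_gap: 0.031
grasp_force: 59.5
```

Emit:
send_rows:
  increments:
    - [[0,0,0],[-0.25,0.25,0],-1]
    - [[0,0,0],[-0.5,0.5,0],-1]
    - [[0,0,0],[-0.75,0.75,0],-1]
    - [[0,0,0],[-1,0.9,0],-1]

```text
time_s: 28.75
tcp_pos: [0.5678, 0.1698, 0.1739]
tcp_rot: [0.707, 0.707, -0.001, -0.0]
contact_force: [0.2, 0.8, -0.8]
finger_gap: 0.0315
grasp_force: 59.5
```

Emit:
send_rows:
  increments:
    - [[0,0,0],[-0.25,0.25,0],-1]
    - [[0,0,0],[-0.5,0.5,0.1],-1]
    - [[0,0,0],[-0.75,0.6,0.3],-1]
    - [[0,0,0],[-0.83,0.63,0.5],-1]
    - [[0,0,0],[-0.83,0.63,0.7],-1]
    - [[0,0,0],[-0.83,0.63,0.8],-1]
    - [[0,0,0],[-0.83,0.63,0.8],-1]

```text
time_s: 29.62
tcp_pos: [0.617, 0.1059, 0.1106]
tcp_rot: [0.707, 0.707, -0.0, -0.0]
contact_force: [-0.1, -1.0, -0.3]
finger_gap: 0.031
grasp_force: 59.5
```

```bash
python3 - <<'E'
from h import *
go([.62,.105,.1055])
E
```

```text
t 29.625 tcp [0.617  0.1059 0.1106] yaw_y 0.05 tilt 0.07 j6 1.62 gap 0.031 F [-0.14 -0.95 -0.32] g 59.53234076499939
turn [0. 0. 0.] shift [-0.0112  0.0382  0.0635]
```

Emit:
send_rows:
  increments:
    - [[0,0,0],[0,0.04,0.03],-1]
    - [[0,0,0],[0,0.04,0.05],-1]
    - [[0,0,0],[0,0.04,0.06],-1]
    - [[0,0,0],[0,0.04,0.07],-1]
    - [[0,0,0],[0,0.04,0.07],-1]

```text
time_s: 30.25
tcp_pos: [0.6208, 0.1052, 0.1056]
tcp_rot: [0.707, 0.707, -0.0, -0.0]
contact_force: [0.9, 0.6, -0.7]
finger_gap: 0.0311
grasp_force: 59.5
```

Emit:
send_rows:
  increments:
    - [[0,0,0],[0,0,0.01],-1]
    - [[0,0,0],[0,0,0.01],-1]

```text
time_s: 30.5
tcp_pos: [0.621, 0.1052, 0.105]
tcp_rot: [0.707, 0.707, 0.0, 0.0]
contact_force: [-0.6, -0.5, 1.3]
finger_gap: 0.0311
grasp_force: 59.9
```

Emit:
send_rows:
  increments:
    - [[0,0,0],[0,0,0],0.2]
    - [[0,0,0],[0,0,0],0.2]
    - [[0,0,0],[0,0,0],0.2]
    - [[0,0,0],[0,0,-0.15],0.2]
    - [[0,0,0],[0,0,-0.4],0.2]
    - [[0,0,0],[0,0,-0.7],0.2]
    - [[0,0,0],[0,0,-1],0.2]

```text
time_s: 31.38
tcp_pos: [0.621, 0.1052, 0.1865]
tcp_rot: [0.707, 0.707, 0.0, 0.0]
contact_force: [0.5, -0.2, -0.3]
finger_gap: 0.0517
grasp_force: 0.0
```

Emit:
send_rows:
  increments:
    - [[0,0,0],[0.25,-0.2,-0.1],0.2]
    - [[0,0,0],[0.5,-0.4,-0.2],0.2]
    - [[0,0,0],[0.75,-0.6,-0.3],0.2]
    - [[0,0,0],[1,-0.8,-0.3],0.2]

```text
time_s: 31.88
tcp_pos: [0.5555, 0.187, 0.2094]
tcp_rot: [0.707, 0.707, 0.0, 0.0]
contact_force: [0.4, -1.5, 0.2]
finger_gap: 0.0512
grasp_force: 0.0
```

Emit:
send_rows:
  increments:
    - [[0,0,0],[0.25,-0.2,0],0.35]
    - [[0,0,0],[0.5,-0.4,0],0.35]
    - [[0,0,0],[0.75,-0.6,0],0.35]
    - [[0,0,0],[1,-0.8,0],0.35]

```text
time_s: 32.38
tcp_pos: [0.4909, 0.2667, 0.2088]
tcp_rot: [0.707, 0.707, -0.0, -0.0]
contact_force: [0.3, -1.3, -0.4]
finger_gap: 0.0576
grasp_force: 0.0
```

Emit:
send_rows:
  increments:
    - [[0,0,0],[0.25,-0.2,0],0.35]
    - [[0,0,0],[0.5,-0.4,0],0.35]
    - [[0,0,0],[0.75,-0.6,0],0.35]
    - [[0,0,0],[0.95,-0.8,0],0.35]
    - [[0,0,0],[0.95,-0.8,0],0.35]
    - [[0,0,0],[0.95,-0.8,0],0.35]

```text
time_s: 33.12
tcp_pos: [0.4285, 0.3413, 0.2089]
tcp_rot: [0.707, 0.707, -0.0, 0.0]
contact_force: [-0.1, -0.0, 0.1]
finger_gap: 0.0578
grasp_force: 0.0
```

```bash
python3 - <<'E'
from h import *
go([.429,.3837,.0235])
c=snap('wrist','w8.png'); np.save('w8.npy',c,allow_pickle=True)
blobs(c,[(.429,.3837)],True,w=32)
c=snap('scene','s8.png'); np.save('s8.npy',c,allow_pickle=True)
E
```

```text
t 33.125 tcp [0.4285 0.3413 0.2089] yaw_y 0.04 tilt 0.02 j6 2.11 gap 0.0578 F [-0.13 -0.01  0.13] g 0.0
turn [0. 0. 0.] shift [0.5312 0.0062 2.3169]
(0.429, 0.3837) (np.int64(277), np.int64(148)) [ 17  15  32  33 727] [277.5 147. ] [0.4291 0.3847 0.015 ]
```

Emit:
send_rows:
  increments:
    - [[0,0,0],[0.2,0,0.1],0.2]
    - [[0,0,0],[0.53,0,0.35],0.2]
    - [[0,0,0],[0.53,0,0.7],0.2]
    - [[0,0,0],[0.53,0,1],0.2]

```text
time_s: 33.72
tcp_pos: [0.4287, 0.3842, 0.1271]
tcp_rot: [0.707, 0.707, -0.0, -0.0]
contact_force: [0.0, -0.4, 0.1]
finger_gap: 0.0512
grasp_force: 0.0
```

Emit:
send_rows:
  increments:
    - [[0,0,0],[0,0,0.33],0.2]
    - [[0,0,0],[0,0,0.6],0.2]
    - [[0,0,0],[0,0,0.8],0.2]
    - [[0,0,0],[0,0,0.9],0.2]

```text
time_s: 34.22
tcp_pos: [0.4286, 0.3836, 0.0557]
tcp_rot: [0.707, 0.707, -0.001, -0.0]
contact_force: [-0.0, 0.7, 0.7]
finger_gap: 0.0513
grasp_force: 0.0
```

Emit:
send_rows:
  increments:
    - [[0,0,0],[0,0,0.15],0.2]
    - [[0,0,0],[0,0,0.28],0.2]
    - [[0,0,0],[0,0,0.38],0.2]
    - [[0,0,0],[0,0,0.42],0.2]
    - [[0,0,0],[0,0,0.42],-1]
    - [[0,0,0],[0,0,0.42],-1]
    - [[0,0,0],[0,0,0.42],-1]
    - [[0,0,0],[0,0,0.42],-1]

```text
time_s: 35.22
tcp_pos: [0.4291, 0.3838, 0.0237]
tcp_rot: [0.707, 0.707, 0.0, 0.0]
contact_force: [-1.4, -0.2, 6.1]
finger_gap: 0.0282
grasp_force: 59.2
```

Emit:
send_rows:
  increments:
    - [[0,0,0],[0,0,0],-1]
    - [[0,0,0],[0,0,-0.15],-1]
    - [[0,0,0],[0,0,-0.4],-1]
    - [[0,0,0],[0,0,-0.7],-1]
    - [[0,0,0],[0,0,-1],-1]
    - [[0,0,0],[0,0,-1],-1]

```text
time_s: 35.98
tcp_pos: [0.4301, 0.3845, 0.1055]
tcp_rot: [0.707, 0.707, 0.002, 0.0]
contact_force: [0.3, 0.2, -0.1]
finger_gap: 0.0276
grasp_force: 59.2
```

```bash
python3 - <<'E'
from h import *
go([.585,.035,.18])
E
```

```text
t 35.975 tcp [0.4301 0.3845 0.1055] yaw_y 0.0 tilt 0.23 j6 2.17 gap 0.0276 F [ 0.3   0.15 -0.15] g 59.15074825286865
turn [0. 0. 0.] shift [-4.3671  1.9386 -0.9348]
```

Emit:
send_rows:
  increments:
    - [[0,0,0],[0,0,-0.25],-1]
    - [[0,0,0],[-0.05,0,-0.6],-1]
    - [[0,0,0],[-0.2,0.1,-0.85],-1]
    - [[0,0,0],[-0.45,0.2,-0.9],-1]
    - [[0,0,0],[-0.7,0.3,-0.9],-1]
    - [[0,0,0],[-0.95,0.4,-0.9],-1]

```text
time_s: 36.72
tcp_pos: [0.4608, 0.3068, 0.1747]
tcp_rot: [0.707, 0.707, -0.0, -0.0]
contact_force: [-0.0, 0.4, 0.3]
finger_gap: 0.0279
grasp_force: 59.2
```

Emit:
send_rows:
  increments:
    - [[0,0,0],[-0.25,0.1,0],-1]
    - [[0,0,0],[-0.5,0.2,0],-1]
    - [[0,0,0],[-0.75,0.3,0],-1]
    - [[0,0,0],[-1,0.4,0],-1]

```text
time_s: 37.22
tcp_pos: [0.4927, 0.2268, 0.1746]
tcp_rot: [0.707, 0.707, -0.0, -0.0]
contact_force: [0.0, 0.3, 0.1]
finger_gap: 0.0281
grasp_force: 59.2
```

Emit:
send_rows:
  increments:
    - [[0,0,0],[-0.25,0.1,0],-1]
    - [[0,0,0],[-0.5,0.2,0],-1]
    - [[0,0,0],[-0.75,0.3,0],-1]
    - [[0,0,0],[-1,0.4,0],-1]

```text
time_s: 37.72
tcp_pos: [0.5247, 0.1469, 0.1746]
tcp_rot: [0.707, 0.707, -0.0, -0.0]
contact_force: [0.1, 0.0, -0.1]
finger_gap: 0.0278
grasp_force: 59.2
```

Emit:
send_rows:
  increments:
    - [[0,0,0],[-0.25,0.1,0],-1]
    - [[0,0,0],[-0.5,0.2,0],-1]
    - [[0,0,0],[-0.75,0.3,0],-1]
    - [[0,0,0],[-1,0.4,0],-1]

```text
time_s: 38.22
tcp_pos: [0.5571, 0.0666, 0.1749]
tcp_rot: [0.707, 0.707, -0.0, -0.0]
contact_force: [0.8, -0.1, -0.1]
finger_gap: 0.0278
grasp_force: 59.2
```

Emit:
send_rows:
  increments:
    - [[0,0,0],[-0.2,0.15,0.1],-1]
    - [[0,0,0],[-0.4,0.3,0.3],-1]
    - [[0,0,0],[-0.4,0.34,0.5],-1]
    - [[0,0,0],[-0.4,0.34,0.7],-1]
    - [[0,0,0],[-0.4,0.34,0.8],-1]
    - [[0,0,0],[-0.4,0.34,0.8],-1]

```text
time_s: 38.98
tcp_pos: [0.5834, 0.0361, 0.1105]
tcp_rot: [0.707, 0.707, -0.0, -0.001]
contact_force: [0.8, 0.6, -0.2]
finger_gap: 0.0278
grasp_force: 59.2
```

```bash
python3 - <<'E'
from h import *
go([.585,.035,.1055])
E
```

```text
t 38.975 tcp [0.5834 0.0361 0.1105] yaw_y 0.04 tilt 0.08 j6 1.51 gap 0.0278 F [ 0.85  0.56 -0.19] g 59.214863777160645
turn [0. 0. 0.] shift [-0.0139  0.0206  0.0628]
```

Emit:
send_rows:
  increments:
    - [[0,0,0],[0,0.02,0.03],-1]
    - [[0,0,0],[0,0.02,0.05],-1]
    - [[0,0,0],[0,0.02,0.06],-1]
    - [[0,0,0],[0,0.02,0.07],-1]
    - [[0,0,0],[0,0.02,0.075],-1]
    - [[0,0,0],[0,0.02,0.075],-1]

```text
time_s: 39.72
tcp_pos: [0.5857, 0.0356, 0.1052]
tcp_rot: [0.707, 0.707, -0.0, 0.0]
contact_force: [-0.2, -1.0, -0.1]
finger_gap: 0.0278
grasp_force: 59.2
```

Emit:
send_rows:
  increments:
    - [[0,0,0],[0,0,0.005],-1]
    - [[0,0,0],[0,0,0.005],-1]

```text
time_s: 39.98
tcp_pos: [0.5857, 0.0356, 0.1048]
tcp_rot: [0.707, 0.707, -0.0, 0.0]
contact_force: [0.3, -0.4, 0.4]
finger_gap: 0.028
grasp_force: 59.2
```

Released at contact height. Now moving to a view of the control strip.

Emit:
send_rows:
  increments:
    - [[0,0,0],[0,0,0],0.2]
    - [[0,0,0],[0,0,0],0.2]
    - [[0,0,0],[0,0,0],0.2]
    - [[0,0,0],[0,0,-0.15],0.2]
    - [[0,0,0],[0,0,-0.4],0.2]
    - [[0,0,0],[0,0,-0.7],0.2]
    - [[0,0,0],[0,0,-1],0.2]

```text
time_s: 40.85
tcp_pos: [0.5858, 0.0356, 0.1865]
tcp_rot: [0.707, 0.707, 0.0, 0.0]
contact_force: [0.5, -0.4, 0.2]
finger_gap: 0.0514
grasp_force: 0.0
```

Emit:
send_rows:
  increments:
    - [[0,0,0],[-0.25,0,-0.25],0.2]
    - [[0,0,0],[-0.5,0,-0.5],0.2]
    - [[0,0,0],[-0.75,0,-0.7],0.2]
    - [[0,0,0],[-1,0,-0.8],0.2]

```text
time_s: 41.35
tcp_pos: [0.5861, -0.0452, 0.2505]
tcp_rot: [0.707, 0.707, 0.001, 0.001]
contact_force: [1.2, -0.3, 0.1]
finger_gap: 0.0513
grasp_force: 0.0
```

Emit:
send_rows:
  increments:
    - [[0,0,0],[-0.25,0,0],1]
    - [[0,0,0],[-0.5,0,0],1]
    - [[0,0,0],[-0.75,0,0],1]
    - [[0,0,0],[-1,0,0],1]
    - [[0,0,0],[-1,0,0],1]
    - [[0,0,0],[-1,0,0],1]

```text
time_s: 42.1
tcp_pos: [0.5856, -0.1243, 0.2487]
tcp_rot: [0.707, 0.707, 0.0, -0.0]
contact_force: [-0.6, -0.7, 0.1]
finger_gap: 0.0855
grasp_force: 0.0
```

```bash
python3 - <<'E'
from h import *
st()
c=snap('wrist','w9.png'); np.save('w9.npy',c,allow_pickle=True)
p=proj(c,[[.5317,-.0857,.09],[.6397,-.0842,.09],[.545,.1044,.095],[.621,.105,.095],[.5857,.0356,.095]],True).round(0);print(p)
cv2.imwrite('pics/w9c.png',cv2.resize(c['color'][0:260,140:420][:,:,::-1],None,fx=2.3,fy=2.3,interpolation=cv2.INTER_CUBIC))
E
```

```text
t 42.1 tcp [ 0.5856 -0.1243  0.2487] yaw_y -0.01 tilt 0.03 j6 1.24 gap 0.0855 F [-0.65 -0.72  0.08] g 0.0
[[217. 157.]
 [337. 155.]
 [232. -45.]
 [316. -46.]
 [277.  20.]]
```

View pics/w9c.png

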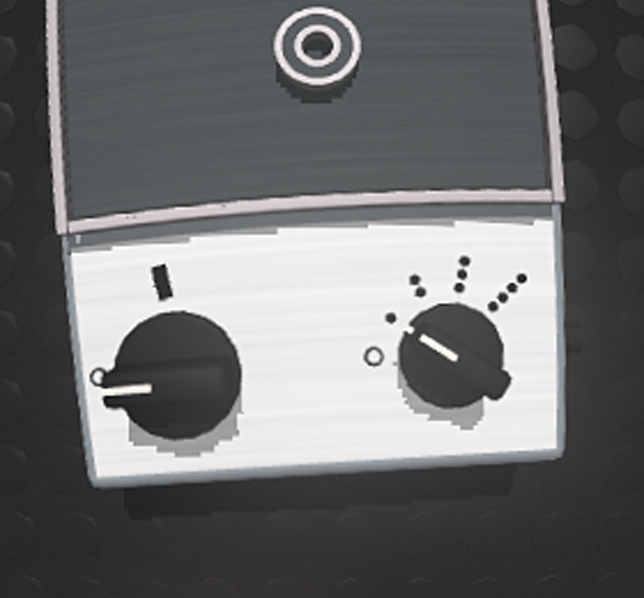

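The crop shows the power knob skirt centred at (178,375), pointer at the open ring (left). The heat selector is at (451.5,355), with its pointer at the one-dot mark (0.6 rad). The three-dot mark is at (462,274), so it needs +1.2 rad.

```bash
python3 - <<'E'
from h import *
c=load('w9')
def q(l,z): return pix2z(c,np.array(l)/2.3+[140,0],z,True)
for z in (.083,.087,.091):
    K=q([[178,375],[451.5,355]],z); d=K[1]-K[0]; print(z,K.round(4).tolist(),np.linalg.norm(d).round(4),np.degrees(np.arctan2(d[1],d[0])).round(2), 'dia',[np.linalg.norm(np.subtract(*q(e,z))).round(4) for e in ([[115,375],[240,375]],[[400,355],[503,355]])])
M=q([[99,377],[373,356],[162,282],[389,318],[417.5,286],[462,274],[507.5,293]],.075); print('marks',M.round(4).tolist())
d=M[1]-M[0];print('ringyaw',np.degrees(np.arctan2(d[1],d[0])))
E=q([[62,235],[562,200]],.09);d=E[1]-E[0];print('rim',E.round(4),np.linalg.norm(d),np.degrees(np.arctan2(d[1],d[0])))
E=q([[95,487],[562,458]],.075);d=E[1]-E[0];print('case front',E.round(4),np.linalg.norm(d),np.degrees(np.arctan2(d[1],d[0])))
E
python3 - <<'E'
from h import *
c=load('w9')
yaw=np.radians(4.2)
E
```

```text
0.083 [[0.5309, -0.0925, 0.083], [0.6401, -0.0844, 0.083]] 0.1095 4.25 dia [np.float64(0.0513), np.float64(0.042)]
0.087 [[0.5316, -0.092, 0.087], [0.6393, -0.084, 0.087]] 0.108 4.25 dia [np.float64(0.0506), np.float64(0.0414)]
0.091 [[0.5324, -0.0914, 0.091], [0.6386, -0.0835, 0.091]] 0.1065 4.25 dia [np.float64(0.0499), np.float64(0.0408)]
marks [[0.4953, -0.0937, 0.075], [0.6092, -0.0862, 0.075], [0.5237, -0.0551, 0.075], [0.6155, -0.0706, 0.075], [0.6269, -0.0573, 0.075], [0.645, -0.0519, 0.075], [0.6643, -0.0589, 0.075]]
ringyaw 3.765068876570262
rim [[ 0.4864 -0.0342  0.09  ]
 [ 0.6821 -0.0204  0.09  ]] 0.19617511609338067 4.050386828823885
case front [[ 0.4902 -0.1416  0.075 ]
 [ 0.6925 -0.1284  0.075 ]] 0.20274277700996085 3.7298086941543063
```

Emit:
send_rows:
  increments:
    - [[0,0,-0.1],[0.1,0.1,0],0]
    - [[0,0,-0.2],[0.2,0.2,0],0]
    - [[0,0,-0.3],[0.3,0.35,0],0]
    - [[0,0,-0.4],[0.4,0.5,0],0]
    - [[0,0,-0.5],[0.5,0.68,0.2],0]
    - [[0,0,-0.6],[0.5,0.68,0.5],0]
    - [[0,0,-0.66],[0.5,0.68,0.8],0]
    - [[0,0,-0.66],[0.5,0.68,0.8],0]

```text
time_s: 43.15
tcp_pos: [0.6389, -0.0833, 0.1832]
tcp_rot: [0.264, 0.965, 0.0, -0.002]
contact_force: [-0.4, -0.1, -0.3]
finger_gap: 0.0429
grasp_force: 0.0
```

```bash
python3 - <<'E'
from h import *
go([.6397,-.0842,.104],59.6)
E
```

```text
t 43.15 tcp [ 0.6389 -0.0833  0.1832] yaw_y 59.42 tilt 0.21 j6 0.29 gap 0.0429 F [-0.44 -0.07 -0.32] g 0.0
turn [-0.0006 -0.0022 -0.002 ] shift [-0.018  -0.0028  0.9895]
```

Emit:
send_rows:
  increments:
    - [[0,0,0],[-0.01,0,0.2],0]
    - [[0,0,0],[-0.01,0,0.4],0]
    - [[0,0,0],[-0.01,0,0.6],0]
    - [[0,0,0],[-0.01,0,0.75],0]
    - [[0,0,0],[-0.01,0,0.85],0]
    - [[0,0,0],[-0.01,0,0.92],0]
    - [[0,0,0],[-0.01,0,0.97],0]
    - [[0,0,0],[-0.01,0,0.97],0]

```text
time_s: 44.15
tcp_pos: [0.6408, -0.0848, 0.1072]
tcp_rot: [0.264, 0.965, 0.0, -0.0]
contact_force: [-0.3, -0.1, -0.2]
finger_gap: 0.0424
grasp_force: 0.0
```

Emit:
send_rows:
  increments:
    - [[0,0,0],[0,0,0],-1]
    - [[0,0,0],[0,0,0],-1]
    - [[0,0,0],[0,0,0],-1]
    - [[0,0,0],[0,0,0],-1]
    - [[0,0,0],[0,0,0],-1]

```text
time_s: 44.78
tcp_pos: [0.6407, -0.0855, 0.1078]
tcp_rot: [0.264, 0.964, -0.001, 0.0]
contact_force: [-3.9, -2.6, 5.7]
finger_gap: 0.0106
grasp_force: 61.5
```

```bash
python3 - <<'E'
from h import *
s,M=st(); print('F tool',(M.T@s['contact_force']).round(2),s['moment'].round(3))
E
```

```text
t 44.775 tcp [ 0.6407 -0.0855  0.1078] yaw_y 59.37 tilt 0.07 j6 0.29 gap 0.0106 F [-3.85 -2.63  5.75] g 61.4690637588501
F tool [ 1.97 -4.23 -5.75] [-0.722  0.774  0.014]
```

Gripped the selector bar, with the gap reading 10.6 mm on a 12 mm bar. Rotating it clockwise by 1.2 rad (0.764 of full scale).

Emit:
send_rows:
  increments:
    - [[0,0,0.1],[0,0,0],-1]
    - [[0,0,0.2],[0,0,0],-1]
    - [[0,0,0.3],[0,0,0],-1]
    - [[0,0,0.4],[0,0,0],-1]

```text
time_s: 45.28
tcp_pos: [0.6397, -0.0864, 0.1078]
tcp_rot: [0.552, 0.834, -0.002, 0.0]
contact_force: [-9.4, -7.4, 9.7]
finger_gap: 0.0108
grasp_force: 61.9
```

Emit:
send_rows:
  increments:
    - [[0,0,0.1],[0,0,0],-1]
    - [[0,0,0.2],[0,0,0],-1]
    - [[0,0,0.3],[0,0,0],-1]
    - [[0,0,0.365],[0,0,0],-1]
    - [[0,0,0.365],[0,0,0],-1]

```text
time_s: 45.9
tcp_pos: [0.6384, -0.0866, 0.1078]
tcp_rot: [0.764, 0.645, -0.003, -0.0]
contact_force: [-14.1, -8.9, 13.3]
finger_gap: 0.0104
grasp_force: 62.5
```

```bash
python3 - <<'E'
from h import *
s,M=st(); print('F tool',(M.T@s['contact_force']).round(2),s['moment'].round(3))
E
```

```text
t 45.9 tcp [ 0.6384 -0.0866  0.1078] yaw_y -9.62 tilt 0.32 j6 1.49 gap 0.0104 F [-14.06  -8.87  13.27] g 62.48024225234985
F tool [-11.15 -12.43 -13.18] [-1.847  2.865  0.006]
```

Yaw reached −9.6° (target −9.2°). Releasing, rising, and checking the plate and the selector before switching on.

Emit:
send_rows:
  increments:
    - [[0,0,0],[0,0,0],0.1]
    - [[0,0,0],[0,0,0],0.1]
    - [[0,0,0],[0,0,0],0.1]
    - [[0,0,0],[0,0,-0.2],0.1]
    - [[0,0,0],[0,0,-0.5],0.1]
    - [[0,0,0],[0,0,-0.8],0.1]
    - [[0,0,0],[0,0,-1],0.1]

```text
time_s: 46.78
tcp_pos: [0.6415, -0.0849, 0.1895]
tcp_rot: [0.763, 0.647, 0.001, 0.001]
contact_force: [-0.7, 1.2, 0.1]
finger_gap: 0.047
grasp_force: 0.0
```

Emit:
send_rows:
  increments:
    - [[0,0,-0.1],[0.1,-0.2,-0.25],0]
    - [[0,0,-0.1],[0.3,-0.4,-0.5],0]
    - [[0,0,-0.1],[0.3,-0.6,-0.75],0]
    - [[0,0,-0.1],[0.3,-0.7,-1],0]
    - [[0,0,-0.1],[0.3,-0.7,-1],0]
    - [[0,0,-0.1],[0.3,-0.7,-1],0]

```text
time_s: 47.52
tcp_pos: [0.5895, -0.052, 0.2666]
tcp_rot: [0.71, 0.704, -0.0, -0.0]
contact_force: [-0.4, -0.3, -0.4]
finger_gap: 0.0426
grasp_force: 0.0
```

```bash
python3 - <<'E'
from h import *
st()
c=snap('wrist','w10.png'); np.save('w10.npy',c,allow_pickle=True)
print(proj(c,[[.5318,-.0935,.09],[.638,-.086,.09],[.545,.1044,.095],[.621,.105,.095],[.5857,.0356,.095]],True).round(0))
cv2.imwrite('pics/w10c.png',cv2.resize(c['color'][0:320,120:430][:,:,::-1],None,fx=1.85,fy=1.85,interpolation=cv2.INTER_CUBIC))
E
```

```text
t 47.525 tcp [ 0.5895 -0.052   0.2666] yaw_y -0.45 tilt 0.03 j6 1.37 gap 0.0426 F [-0.4  -0.27 -0.4 ] g 0.0
[[220. 234.]
 [326. 227.]
 [227.  31.]
 [310.  29.]
 [272. 102.]]
```

View pics/w10c.png

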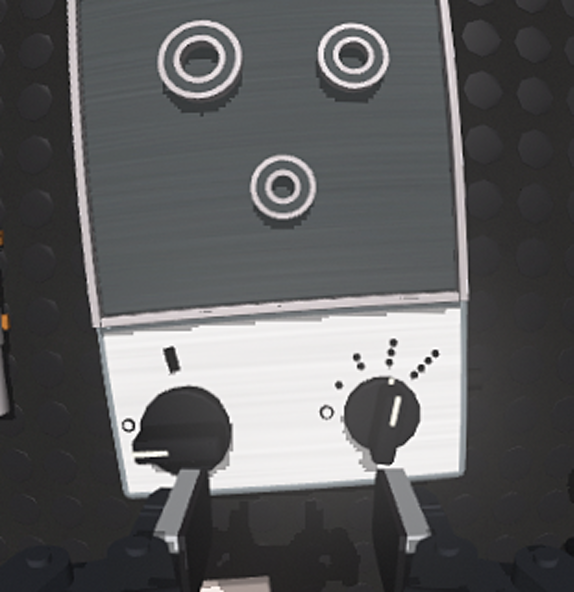

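The selector points at three dots: its pointer at (391,380) lines up with the mark at (391,352). The three bearings lie flat and apart on the plate. I'll refine the power knob axis and check the whole scene.

```bash
python3 - <<'E'
from h import *
c=load('w10')
q=lambda l,z: pix2z(c,np.array(l)/1.85+[120,0],z,True)[0].round(4)
print('heat',q([382,413],.085),'power',q([187,430],.092)); 
s=snap('scene','s10.png')
cv2.imwrite('pics/s10c.png',cv2.resize(s['color'][150:320,110:410][:,:,::-1],None,fx=2.6,fy=2.6,interpolation=cv2.INTER_CUBIC))
go([.5318,-.0935,.2],94)
E
```

```text
heat [ 0.6395 -0.0841  0.085 ] power [ 0.5333 -0.0908  0.092 ]
t 47.625 tcp [ 0.5893 -0.0519  0.2662] yaw_y -0.46 tilt 0.08 j6 1.37 gap 0.0428 F [-0.45  0.15  0.11] g 0.0
turn [-5.0000e-04 -9.0000e-04 -1.0495e+00] shift [-0.5254 -0.7139  0.8281]
```

View pics/s10c.png

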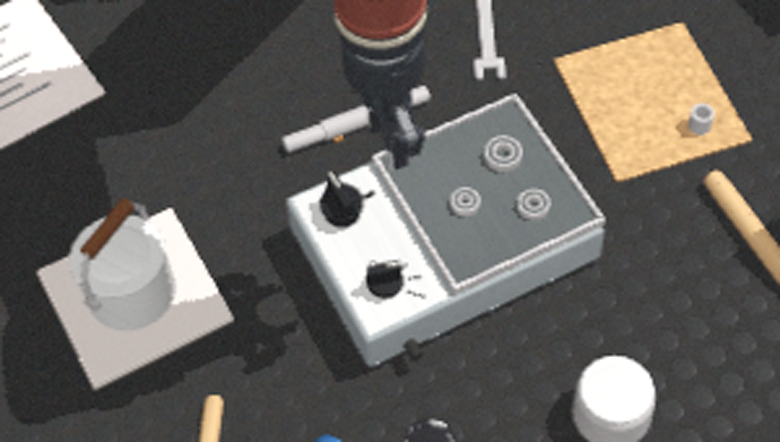

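The pot is on the tile, the bearings are on the plate, and the spacer and shaft are untouched. Now the power knob.

Emit:
send_rows:
  increments:
    - [[0,0,-0.1],[-0.1,-0.1,0],0.1]
    - [[0,0,-0.2],[-0.2,-0.25,0],0.1]
    - [[0,0,-0.3],[-0.3,-0.4,0],0.1]
    - [[0,0,-0.4],[-0.4,-0.55,0],0.1]
    - [[0,0,-0.5],[-0.5,-0.71,0.1],0.1]
    - [[0,0,-0.6],[-0.5,-0.71,0.3],0.1]
    - [[0,0,-0.7],[-0.5,-0.71,0.5],0.1]
    - [[0,0,-0.8],[-0.5,-0.71,0.5],0.1]

```text
time_s: 48.62
tcp_pos: [0.5314, -0.0913, 0.2251]
tcp_rot: [0.158, 0.987, 0.0, -0.002]
contact_force: [-0.2, 0.4, 0.3]
finger_gap: 0.0469
grasp_force: 0.0
```

Emit:
send_rows:
  increments:
    - [[0,0,-0.1],[0,0,0],0.1]
    - [[0,0,-0.2],[0,0,0],0.1]
    - [[0,0,-0.25],[0,0,0],0.1]
    - [[0,0,-0.25],[0,0,0],0.1]
    - [[0,0,-0.25],[0,0,0],0.1]

```text
time_s: 49.25
tcp_pos: [0.5323, -0.0915, 0.2268]
tcp_rot: [-0.034, 0.999, 0.0, -0.0]
contact_force: [0.9, 0.4, 0.7]
finger_gap: 0.047
grasp_force: 0.0
```

```bash
python3 - <<'E'
from h import *
go([.5322,-.092,.113],94)
E
```

```text
t 49.25 tcp [ 0.5323 -0.0915  0.2268] yaw_y 93.94 tilt 0.04 j6 -0.37 gap 0.047 F [0.89 0.39 0.67] g 0.0
turn [ 0.0002 -0.0004 -0.0006] shift [ 6.0000e-04 -6.6000e-03  1.4225e+00]
```

Emit:
send_rows:
  increments:
    - [[0,0,0],[0,0,0.25],0.1]
    - [[0,0,0],[0,0,0.5],0.1]
    - [[0,0,0],[0,0,0.75],0.1]
    - [[0,0,0],[0,0,0.95],0.1]

```text
time_s: 49.75
tcp_pos: [0.5321, -0.0914, 0.1502]
tcp_rot: [-0.035, 0.999, 0.0, -0.0]
contact_force: [0.2, -0.6, 0.1]
finger_gap: 0.0467
grasp_force: 0.0
```

Emit:
send_rows:
  increments:
    - [[0,0,0],[0,0,0.15],0.1]
    - [[0,0,0],[0,0,0.28],0.1]
    - [[0,0,0],[0,0,0.38],0.1]
    - [[0,0,0],[0,0,0.45],0.1]
    - [[0,0,0],[0,0,0.45],0.1]

```text
time_s: 50.38
tcp_pos: [0.5322, -0.0914, 0.115]
tcp_rot: [-0.035, 0.999, 0.0, -0.0]
contact_force: [-0.8, 0.4, -0.6]
finger_gap: 0.0472
grasp_force: 0.0
```

Emit:
send_rows:
  increments:
    - [[0,0,0],[0,0,0],-1]
    - [[0,0,0],[0,0,0],-1]
    - [[0,0,0],[0,0,0],-1]
    - [[0,0,0],[0,0,0],-1]
    - [[0,0,0],[0,0,0],-1]

```text
time_s: 51.0
tcp_pos: [0.5325, -0.0913, 0.1153]
tcp_rot: [-0.035, 0.999, 0.0, 0.0]
contact_force: [0.6, 2.9, 2.1]
finger_gap: 0.0127
grasp_force: 60.7
```

```bash
python3 - <<'E'
from h import *
s,M=st(); print('F tool',(M.T@s['contact_force']).round(2),s['moment'].round(3))
E
```

```text
t 51.0 tcp [ 0.5325 -0.0913  0.1153] yaw_y 94.06 tilt 0.03 j6 -0.38 gap 0.0127 F [0.63 2.85 2.08] g 60.74579358100891
F tool [-0.83  2.8  -2.08] [ 0.648 -0.144 -0.091]
```

Gripped the bar, reading 12.7 mm on a 14 mm bar. Pressing in.

Emit:
send_rows:
  increments:
    - [[0,0,0],[0,0,0.03],-1]
    - [[0,0,0],[0,0,0.06],-1]
    - [[0,0,0],[0,0,0.08],-1]
    - [[0,0,0],[0,0,0.1],-1]
    - [[0,0,0],[0,0,0.11],-1]
    - [[0,0,0],[0,0,0.11],-1]

```text
time_s: 51.75
tcp_pos: [0.5327, -0.0913, 0.1085]
tcp_rot: [-0.035, 0.999, -0.0, 0.001]
contact_force: [-7.9, 6.3, 29.1]
finger_gap: 0.0129
grasp_force: 64.6
```

Emit:
send_rows:
  increments:
    - [[0,0,0.08],[0,0,-0.01],-1]
    - [[0,0,0.16],[0,0,-0.01],-1]
    - [[0,0,0.24],[0,0,-0.01],-1]
    - [[0,0,0.32],[0,0,-0.01],-1]
    - [[0,0,0.4],[0,0,-0.01],-1]
    - [[0,0,0.48],[0,0,-0.01],-1]

```text
time_s: 52.5
tcp_pos: [0.5324, -0.0919, 0.1086]
tcp_rot: [0.337, 0.942, -0.0, 0.001]
contact_force: [-5.2, 2.2, 21.7]
finger_gap: 0.0126
grasp_force: 63.4
```

```bash
python3 - <<'E'
from h import *
s,M=st(); print('F tool',(M.T@s['contact_force']).round(2),s['moment'].round(3))
E
```

```text
t 52.5 tcp [ 0.5324 -0.0919  0.1086] yaw_y 50.61 tilt 0.08 j6 0.38 gap 0.0126 F [-5.16  2.22 21.73] g 63.42283487319946
F tool [  5.36  -1.57 -21.74] [0.544 1.457 0.034]
```

Emit:
send_rows:
  increments:
    - [[0,0,0.08],[0,0,0],-1]
    - [[0,0,0.16],[0,0,0],-1]
    - [[0,0,0.24],[0,0,0],-1]
    - [[0,0,0.32],[0,0,0],-1]
    - [[0,0,0.38],[0,0,0],-1]
    - [[0,0,0.41],[0,0,0],-1]
    - [[0,0,0.41],[0,0,0],-1]

```text
time_s: 53.38
tcp_pos: [0.5319, -0.0921, 0.1086]
tcp_rot: [0.616, 0.787, -0.001, 0.0]
contact_force: [-8.3, 1.4, 23.2]
finger_gap: 0.0126
grasp_force: 63.6
```

```bash
python3 - <<'E'
from h import *
s,M=st(); print('F tool',(M.T@s['contact_force']).round(2),s['moment'].round(3))
E
```

```text
t 53.375 tcp [ 0.5319 -0.0921  0.1086] yaw_y 13.89 tilt 0.1 j6 1.02 gap 0.0126 F [-8.34  1.45 23.16] g 63.63794267177582
F tool [  3.37  -7.76 -23.16] [ 0.335  1.802 -0.026]
```

Turned 80.2° (1.40 rad). Easing up so the knob can spring out, then opening, retreating and looking.

Emit:
send_rows:
  increments:
    - [[0,0,0],[0,0,-0.04],-1]
    - [[0,0,0],[0,0,-0.08],-1]
    - [[0,0,0],[0,0,-0.1],-1]
    - [[0,0,0],[0,0,-0.1],-1]
    - [[0,0,0],[0,0,-0.1],0.1]
    - [[0,0,0],[0,0,-0.1],0.1]
    - [[0,0,0],[0,0,-0.1],0.1]
    - [[0,0,0],[0,0,-0.1],0.1]

```text
time_s: 54.38
tcp_pos: [0.5324, -0.0914, 0.1152]
tcp_rot: [0.616, 0.788, 0.0, 0.0]
contact_force: [-0.4, -0.1, -0.4]
finger_gap: 0.0467
grasp_force: 0.0
```

Emit:
send_rows:
  increments:
    - [[0,0,0],[0,0,-0.2],0.1]
    - [[0,0,0],[0,0,-0.5],0.1]
    - [[0,0,0],[0,0,-0.8],0.1]
    - [[0,0,0],[0,0,-1],0.1]

```text
time_s: 54.88
tcp_pos: [0.5327, -0.0915, 0.1964]
tcp_rot: [0.616, 0.788, 0.0, 0.001]
contact_force: [0.7, -0.2, -0.2]
finger_gap: 0.047
grasp_force: 0.0
```

Emit:
send_rows:
  increments:
    - [[0,0,0.1],[-0.1,0.1,-0.25],0.5]
    - [[0,0,0.15],[-0.25,0.3,-0.5],0.5]
    - [[0,0,0.15],[-0.4,0.5,-0.75],0.5]
    - [[0,0,0.15],[-0.4,0.7,-0.9],0.5]
    - [[0,0,0.15],[-0.4,0.7,-0.9],0.5]
    - [[0,0,0.15],[-0.4,0.7,-0.9],0.5]

```text
time_s: 55.62
tcp_pos: [0.5936, -0.1089, 0.2665]
tcp_rot: [0.704, 0.71, -0.0, -0.001]
contact_force: [0.2, -0.1, -0.2]
finger_gap: 0.064
grasp_force: 0.0
```

```bash
python3 - <<'E'
from h import *
st()
c=snap('wrist'); s=snap('scene')
a=cv2.resize(c['color'][0:250,130:430],None,fx=1.3,fy=1.3,interpolation=cv2.INTER_CUBIC)
b=cv2.resize(s['color'][150:320,110:410],(390,221),interpolation=cv2.INTER_CUBIC)
k=cv2.resize(c['color'][60:230,160:380],(390,301),interpolation=cv2.INTER_CUBIC)
L=np.vstack([a,np.zeros((600-a.shape[0],390,3),np.uint8)]); Rr=np.vstack([b,k,np.zeros((600-522,390,3),np.uint8)])
cv2.imwrite('pics/final.png',np.hstack([L,Rr])[:,:,::-1])
E
```

```text
t 55.625 tcp [ 0.5936 -0.1089  0.2665] yaw_y 0.46 tilt 0.08 j6 1.26 gap 0.064 F [ 0.22 -0.1  -0.18] g 0.0
```

View pics/final.png

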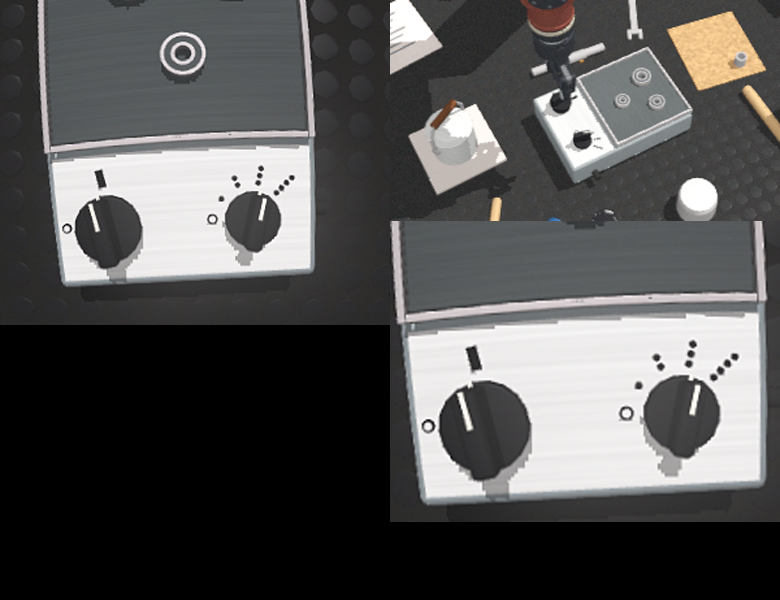

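The final picture shows the power pointer at the solid bar (474,358) and the selector at three dots. The bearings are on the plate, the pot is on the tile, and the spacer and shaft are in place. Handing in.

```bash
python3 -c "
from h import *
print(order.close_job())"
```

```text
the job is handed in; nothing more can be done
None
```

The job is handed in at about 56 s of robot time, and the last pictures show it done in the order asked: pot upright on the rest tile, all three bearings flat and apart on the plate, heat selector at three dots, power knob switched on last to the solid bar and released, spacer tube and shaft not moved; the hand-in gave no verdict.

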